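# Hang the desk baskets in a chain and return the misfits

## Robot

A 6-joint arm with a two-finger parallel gripper is mounted at the origin on the work surface. World frame = base frame: x ahead of the robot, y to its left, z up, the work surface at z = 0. Lengths are in mm, angles in rad, forces in N, time in s.
With the tool pointing down it reaches from about 275 to 750 mm from the base axis. Payload 10.2 kg.
Tool frame: the origin (TCP) lies at the very end of the fingers, on their centre line; the grasp point (between the pads) lies 19 mm behind it; z points along the fingers, y is the line along which they close (so a half turn about z gives the same grasp; the last joint's range is limited). The gripper opens to 85 mm and grips with 20 to 120 N. Pads are 22 mm wide; open, the fingers measure 114 mm over their backs; the gripper's body (76 mm by 85 mm) begins 54 mm behind the grasp point. The pads swing forward as they close: fully open they stand 13 mm farther back than shut.
Start: joints at [-1.514, 0.313, 1.498, -0, 1.331, -0.223], TCP at [144.973, -504.593, 231.294] pointing down, gripper open.
Joint ranges: [-2.94, 2.94], [-0.97, 2.17], [0.19, 2.56], [-1.23, 4.37], [0.02, 3.11], [-2.88, 2.88]. Speed limits (rad/s): [2.39, 2.39, 3.01, 3.14, 3.14, 3.14].

## Interface

Orientations are given as a unit quaternion [w, x, y, z].
In Python, from rig import ctrl gives the robot as it stands.
- The arm moves only by the shell command python3 -m inch 'ROWS' [OPENING] [FORCE]. ROWS is text: rows parted by semicolons, each of 6 numbers parted by spaces: the shift along the tool's x, y, z in mm, then the turn, a rotation vector about the tool's x, y, z in units of 6 degrees (1.0 is 6 degrees). A call has exactly 10 rows; each row shifts and turns the commanded pose from where the row before left it, along the tool's axes as they then stand; what a row does not reach is not made up. A row lasts 1/12 s, in which the tool goes at most 41.7 mm and 7.16 degrees, less where a joint would pass 70% of its speed; a pose out of reach is approached as far as the arm can. A call with a gripper value outside its range is refused whole. OPENING is the opening, from 0 (shut) to 1 (fully open), set as the call begins (- or left out, the last holds). The fingers move at their own pace and stop on an object; FORCE is the grip in N (left out, the last holds). Time passes only in rows, so rows that do not move let the fingers close, or fill a call up. It gives the time, the measured TCP pose, the force, the opening and the grip force at its end, in the units of the state.
- ctrl.sense(): the state, without advancing time (a new reading comes with each control period).
- ctrl.capture(name): name is "scene" or "side" or "wrist"; returns a dict with "image" (384x512x3 uint8, red, green, blue), "intrinsics" (3x3 intrinsics, pixels), "rvec" (rotation vector, rad) and "tvec" (3), from world to camera coordinates, as OpenCV has them. Camera axes: x right, y down, z forward; pixel columns grow to the right and rows downward; lengths in mm; the calibration is good to about 2 mm. The wrist camera is an equidistant fisheye: a pixel r from the principal point sees the ray r / f radians off the axis. A picture is of the moment at which its call begins. There is no depth.
- ctrl.finish_job(): hands the job in; it is judged then, once.
The state is a dict: "time_s": time; "joints": joint angles; "dq": joint speeds; "tau": joint torques, N m; "eef_pos": TCP position; "ee_rot": TCP orientation; "force": force on the tool from outside, world axes, zero at the start; "wrist_torque": the same for the moment, N m; "grip_width": opening from 0.0 (shut) to 1.0 (fully open); "grip_force": force on a finger pad.
Only numpy, scipy, OpenCV 4.12 (cv2) and the standard library are available. Lean on these libraries where they do the work, as an engineer would, in place of code of your own. Each camera call takes 0.05 s, during which the arm holds its last target. There are 200 camera calls.

## Task

Hang all the small baskets with the narrow hook as one chain on the stand: one on the bar between its two collars, the next from the lower loop of that basket, and so on downward until none is left. The look-alike baskets whose hook is too wide for the loops do not belong to the set: stand them upright in the shallow black tray. Leave everything hanging or standing still, and do not disturb the mouse, the jar and the spectacle case.

Things in the scene. Friction and masses are not known exactly. Their poses are not given: they have to be found in the camera images.
- stand: Fixed steel stand. Origin on the desk midway between its posts. A level round steel bar 8 mm thick runs along its y axis (centre 368 mm, top 372 mm above the desk) between two 12 mm posts at y = +-95 mm; low feet (22 mm wide, 12 mm high, x -70 to +130 mm) run along x under the posts, nothing else is below the bar. Two thin collars (18 mm across) on the bar leave a seat 54 mm wide at its middle. Its -x side faces the robot
- seat (a point): Top of the stand's bar at mid length, between the collars: the inside ridge of a hook rests here
- tray: Fixed shallow black tray for returns, 190 (x) x 250 (y) x 28 mm high, walls and floor 4 mm thick; origin at the centre of its underside
- narrow1: Small white basket, 160 g, low centre of mass, may be absent. NARROW hook (40 mm along y), fits the seat and the loops; else all baskets are alike. Origin at the centre of its underside, z up. Stands on two wire skids (y +-31, 6 mm thick, x +-35, z 0 to 51 mm); pan above them x +-36, y +-34, z 48 to 76 mm; hook above the pan, top at z 131 mm. Hangs level
- narrow1_tab (a point): Where to pinch (across y) its grey finger tab, which is 12 mm thick in y, z 64 to 76 mm, and sticks out of the pan from x = -36 to -69 mm. This point: x = -60, z = 70 mm from the basket's origin
- narrow1_hook (a point): Underside of the hook's ridge (x = 0, z = 125 mm), which rests on a bar. A flat 40 mm wide strap, 4 mm thick, centred at x = -10 mm, rises from the pan and bends over to +x; its tip, x = 8 to 12 mm, reaches down to z = 115 mm. Throat 16 mm, open downward: the hook goes over a bar from the bar's -x side
- narrow1_loop (a point): Top middle (x = 0, z = 7 mm) of the lower loop's bar: 6 mm thick, along y, joining the skids. Above it 41 mm free height up to the pan's underside, 56 mm clear width between the skids, open to -x and +x
- narrow2: Small white basket, 160 g, low centre of mass, may be absent. NARROW hook (40 mm along y), fits the seat and the loops; else all baskets are alike. Origin at the centre of its underside, z up. Stands on two wire skids (y +-31, 6 mm thick, x +-35, z 0 to 51 mm); pan above them x +-36, y +-34, z 48 to 76 mm; hook above the pan, top at z 131 mm. Hangs level
- narrow2_tab (a point): Where to pinch (across y) its grey finger tab, which is 12 mm thick in y, z 64 to 76 mm, and sticks out of the pan from x = -36 to -69 mm. This point: x = -60, z = 70 mm from the basket's origin
- narrow2_hook (a point): Underside of the hook's ridge (x = 0, z = 125 mm), which rests on a bar. A flat 40 mm wide strap, 4 mm thick, centred at x = -10 mm, rises from the pan and bends over to +x; its tip, x = 8 to 12 mm, reaches down to z = 115 mm. Throat 16 mm, open downward: the hook goes over a bar from the bar's -x side
- narrow2_loop (a point): Top middle (x = 0, z = 7 mm) of the lower loop's bar: 6 mm thick, along y, joining the skids. Above it 41 mm free height up to the pan's underside, 56 mm clear width between the skids, open to -x and +x
- narrow3: Small white basket, 160 g, low centre of mass, may be absent. NARROW hook (40 mm along y), fits the seat and the loops; else all baskets are alike. Origin at the centre of its underside, z up. Stands on two wire skids (y +-31, 6 mm thick, x +-35, z 0 to 51 mm); pan above them x +-36, y +-34, z 48 to 76 mm; hook above the pan, top at z 131 mm. Hangs level
- narrow3_tab (a point): Where to pinch (across y) its grey finger tab, which is 12 mm thick in y, z 64 to 76 mm, and sticks out of the pan from x = -36 to -69 mm. This point: x = -60, z = 70 mm from the basket's origin
- narrow3_hook (a point): Underside of the hook's ridge (x = 0, z = 125 mm), which rests on a bar. A flat 40 mm wide strap, 4 mm thick, centred at x = -10 mm, rises from the pan and bends over to +x; its tip, x = 8 to 12 mm, reaches down to z = 115 mm. Throat 16 mm, open downward: the hook goes over a bar from the bar's -x side
- narrow3_loop (a point): Top middle (x = 0, z = 7 mm) of the lower loop's bar: 6 mm thick, along y, joining the skids. Above it 41 mm free height up to the pan's underside, 56 mm clear width between the skids, open to -x and +x
- wide1: Small white basket, 160 g, low centre of mass. WIDE hook (66 mm along y), fits neither seat nor loops; else all baskets are alike. Origin at the centre of its underside, z up. Stands on two wire skids (y +-31, 6 mm thick, x +-35, z 0 to 51 mm); pan above them x +-36, y +-34, z 48 to 76 mm; hook above the pan, top at z 131 mm. Hangs level
- wide1_tab (a point): Where to pinch (across y) its grey finger tab, which is 12 mm thick in y, z 64 to 76 mm, and sticks out of the pan from x = -36 to -69 mm. This point: x = -60, z = 70 mm from the basket's origin
- wide1_hook (a point): Underside of the hook's ridge (x = 0, z = 125 mm), which rests on a bar. A flat 66 mm wide strap, 4 mm thick, centred at x = -10 mm, rises from the pan and bends over to +x; its tip, x = 8 to 12 mm, reaches down to z = 115 mm. Throat 16 mm, open downward: the hook goes over a bar from the bar's -x side
- wide2: Small white basket, 160 g, low centre of mass. WIDE hook (66 mm along y), fits neither seat nor loops; else all baskets are alike. Origin at the centre of its underside, z up. Stands on two wire skids (y +-31, 6 mm thick, x +-35, z 0 to 51 mm); pan above them x +-36, y +-34, z 48 to 76 mm; hook above the pan, top at z 131 mm. Hangs level
- wide2_tab (a point): Where to pinch (across y) its grey finger tab, which is 12 mm thick in y, z 64 to 76 mm, and sticks out of the pan from x = -36 to -69 mm. This point: x = -60, z = 70 mm from the basket's origin
- wide2_hook (a point): Underside of the hook's ridge (x = 0, z = 125 mm), which rests on a bar. A flat 66 mm wide strap, 4 mm thick, centred at x = -10 mm, rises from the pan and bends over to +x; its tip, x = 8 to 12 mm, reaches down to z = 115 mm. Throat 16 mm, open downward: the hook goes over a bar from the bar's -x side
- mouse: White computer mouse, bystander, 105 x 60 x 32 mm, origin at the centre of its underside
- jar: Clear jar with metal cap, bystander, 80 mm across, 100 mm high, origin at the centre of its underside
- case: Grey spectacle case, bystander, 150 x 65 x 45 mm, origin at the centre of its underside
Mind the look-alikes: they are no part of the job. What is shaped like the wide1 but brown, pink or yellow is not meant.

How it is judged (in metres and radians):
At the end, for the whole second after the job is handed in: Each narrow basket hangs with its hook's inside within 13 mm of the seat or of another narrow basket's loop bar; each wide basket stands on the tray's floor (origin within 75 mm in x, 105 mm in y of its centre); all upright within 0.2 rad and still (under 0.04 m/s) ((distance between narrow1_hook and seat below 0.013 m or distance between narrow1_hook and narrow2_loop below 0.013 m or distance between narrow1_hook and narrow3_loop below 0.013 m) and angle between each of narrow1, narrow2, narrow3, wide1, wide2's own z axis and vertical below 0.2 rad and linear speed of each of narrow1, narrow2, narrow3, wide1, wide2 below 0.04 m/s and (distance between narrow2_hook and seat below 0.013 m or distance between narrow2_hook and narrow1_loop below 0.013 m or distance between narrow2_hook and narrow3_loop below 0.013 m) and (distance between narrow3_hook and seat below 0.013 m or distance between narrow3_hook and narrow1_loop below 0.013 m or distance between narrow3_hook and narrow2_loop below 0.013 m) and x of wide1 in the frame of tray between -0.075 and 0.075 m and y of wide1 in the frame of tray between -0.105 and 0.105 m and z of each of wide1, wide2 in the frame of tray below 0.012 m and x of wide2 in the frame of tray between -0.075 and 0.075 m and y of wide2 in the frame of tray between -0.105 and 0.105 m); the robot touches nothing.
It fails at once if the mouse is disturbed (moved over 30 mm) (distance of mouse from where it was at the start of the episode above 0.03 m).
It fails at once if the jar is disturbed (moved over 30 mm) (distance of jar from where it was at the start of the episode above 0.03 m).
It fails at once if the case is disturbed (moved over 30 mm) (distance of case from where it was at the start of the episode above 0.03 m).
Of narrow1, narrow2, narrow3 only 2 to 3 are there at a start; the rules pass over those that are not, and their reading is None.
At some moment in a run one of narrow1, narrow2, narrow3, wide1, wide2 may be knocked a few centimetres aside while the robot is not near it.
It also fails if it takes over 210 s, if anything falls off the work surface, if the arm or the gripper's body presses on something with over 40 N, if the wrist force passes 120 N, or if a joint passes its speed limit or range.

## Working session

There is one attempt and no reset: what is moved stays moved. The work goes in short steps, Python scripts to look and compute and a shell command to move; the robot and the scene stay as the last step left them, time stands still between calls to the robot, and variables do not carry over. Pictures are saved under pics/ and viewed, at most 14 in all, crops included, and the job is handed in when it is done.

```bash
ls; mkdir -p pics
cat > h.py <<'E'
import numpy as np, cv2
from rig import ctrl
def cap(n,f):
    c=ctrl.capture(n); cv2.imwrite('pics/'+f+'.png',c['image'][:,:,::-1]); np.savez('pics/'+f+'.npz',**c); return c
def ld(f): return np.load('pics/'+f+'.npz')
def ray(c,u,v,fish=False):
    K=np.array(c['intrinsics'],float);R=cv2.Rodrigues(np.array(c['rvec'],float))[0];t=np.array(c['tvec'],float).ravel()
    x=(u-K[0,2])/K[0,0];y=(v-K[1,2])/K[1,1]
    if fish:
        r=np.hypot(x,y); d=np.array([np.sin(r)*x/r,np.sin(r)*y/r,np.cos(r)])
    else: d=np.array([x,y,1.])
    return -R.T@t,R.T@d
def atz(c,u,v,z,fish=False):
    o,d=ray(c,u,v,fish); return o+d*(z-o[2])/d[2]
def proj(c,P,fish=False):
    K=np.array(c['intrinsics'],float);R=cv2.Rodrigues(np.array(c['rvec'],float))[0];t=np.array(c['tvec'],float).ravel()
    p=R@np.array(P,float)+t
    if fish:
        r=np.hypot(p[0],p[1]);th=np.arctan2(r,p[2]);return K[0,2]+K[0,0]*th*p[0]/r,K[1,2]+K[1,1]*th*p[1]/r
    return K[0,2]+K[0,0]*p[0]/p[2],K[1,2]+K[1,1]*p[1]/p[2]
E
python3 - <<'E'
from h import *
for n in('scene','side'):
    c=cap(n,n+'0'); R=cv2.Rodrigues(np.array(c['rvec'],float))[0]; print(n,-R.T@np.array(c['tvec'],float).ravel(),R[2],c['intrinsics'])
    cv2.imwrite(f'pics/{n}0b.png',cv2.resize(c['image'][:,:,::-1],(800,600),interpolation=cv2.INTER_CUBIC))
print(ctrl.sense())
E
```

```text
pics
scene [1102.78049855  208.98021839 1280.30547481] [-0.49185379 -0.11469131 -0.86309082] [[348.58885782   0.         252.54606039]
 [  0.         348.58885782 187.23578874]
 [  0.           0.           1.        ]]
side [-129.04933677  773.60489959  897.76346307] [ 0.53865283 -0.61216603 -0.5788833 ] [[371.25844418   0.         248.7126025 ]
 [  0.         371.25844418 191.22102021]
 [  0.           0.           1.        ]]
{'time_s': 0.1, 'joints': array([-1.51439158e+00,  3.13397433e-01,  1.49832048e+00,  2.66235063e-05,
        1.33100138e+00, -2.23368565e-01]), 'dq': array([-0.00064183, -0.00121215, -0.00114323, -0.00031557,  0.00063381,
        0.0004624 ]), 'tau': array([ 2.22411094e-03, -4.12900758e+01, -2.60142964e+01, -1.58519551e-04,
        3.04607922e-03,  1.07996496e-05]), 'eef_pos': array([ 144.9706819 , -504.36558659,  230.80586594]), 'ee_rot': array([-5.60277383e-04,  9.90232091e-01,  1.39427717e-01,  5.98562487e-05]), 'force': array([-0.03753601, -0.86580692,  0.10732908]), 'wrist_torque': array([-0.03110156, -0.024121  ,  0.03432741]), 'grip_force': 0.0, 'grip_width': 0.9989143314709931}
```

View pics/scene0b.png

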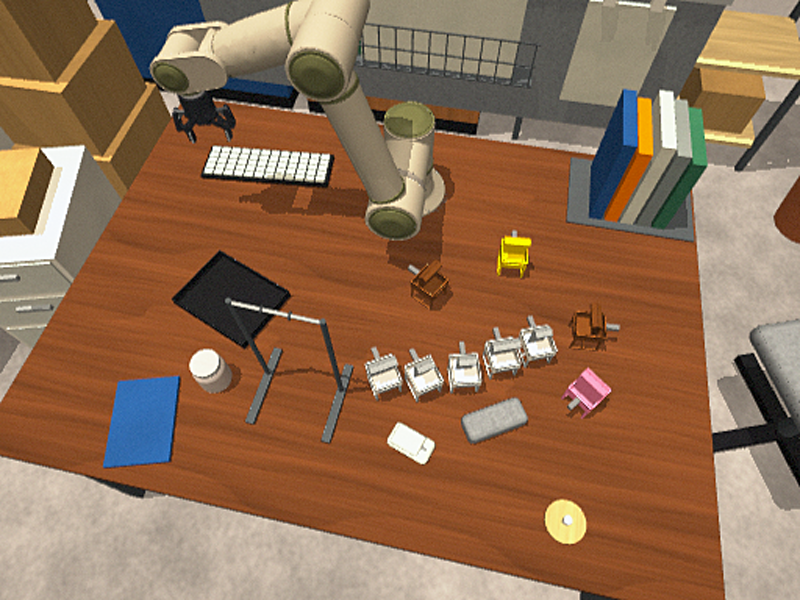

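View pics/side0b.png

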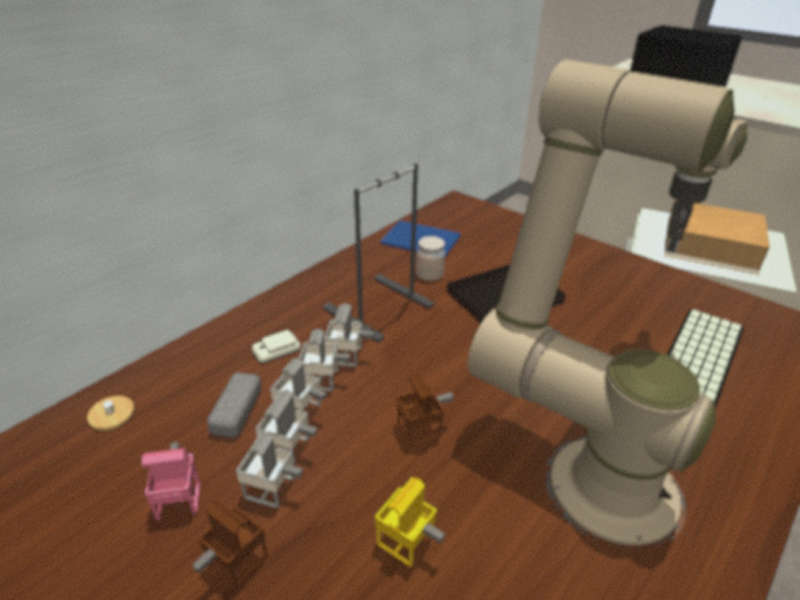

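The scene picture shows five white baskets in a row at about (382,375), (423,375), (464,370), (503,352) and (538,340) in 800-px coordinates. The look-alikes to leave alone are brown (430,285) and (590,328), yellow (515,258) and pink (588,390). The stand is at (290,360), the tray at (230,298), the jar at (210,370), the mouse at (410,443) and the case at (495,420). Next I'll take one close crop to read the hook widths.

Run:
```python
from h import *
a=cv2.imread('pics/scene0.png'); b=cv2.imread('pics/side0.png')
A=cv2.resize(a[200:260,225:365],(800,343),interpolation=cv2.INTER_CUBIC)  # s=5.714
B=cv2.resize(b[190:330,145:245],(400,560)) 
cv2.imwrite('pics/c1.png',A)
A2=cv2.resize(a[155:290,105:240],(800,600*800//800),interpolation=cv2.INTER_CUBIC)
cv2.imwrite('pics/c2.png',cv2.resize(a[155:290,105:240],(600,600),interpolation=cv2.INTER_CUBIC))
```

```text
(no output)
```

View pics/c1.png

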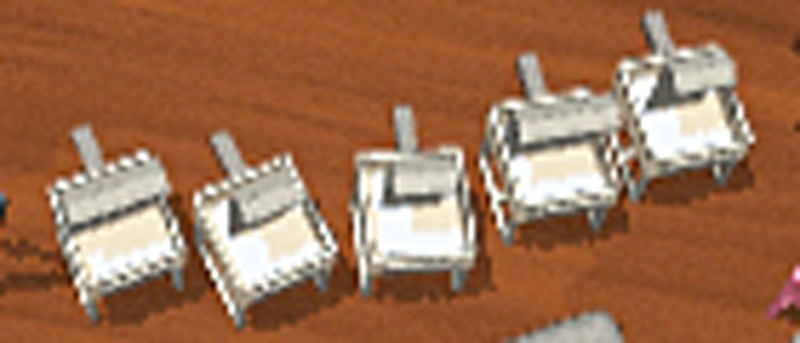

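View pics/c2.png

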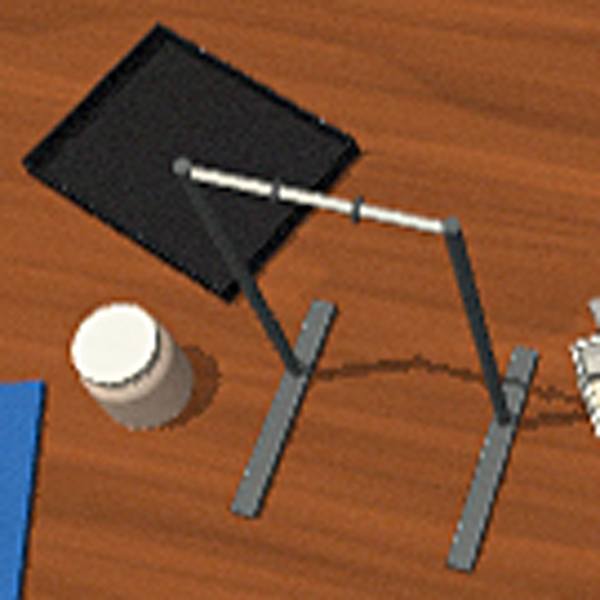

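Reading left to right in the crop, baskets 1 and 4 have full-width hooks, so they are wide. Baskets 2, 3 and 5 are narrow. I'll compute the poses from these pixels.

Run:
```python
from h import *
from scipy.optimize import least_squares
c=ld('scene0'); np.set_printoptions(precision=1,suppress=True)
f1=lambda p:(225+p[0]/5.714-.5+.1,200+p[1]/5.717-.4)
f2=lambda p:(105+p[0]/4.444-.4,155+p[1]/4.444-.4)
M=np.array([[-36,-34,76],[-36,34,76],[36,34,76],[36,-34,76],[-69,0,76]])
def fit(px,M,x0):
    def r(q):
        cs,sn=np.cos(q[2]),np.sin(q[2])
        return np.ravel([np.subtract(proj(c,[q[0]+cs*m[0]-sn*m[1],q[1]+sn*m[0]+cs*m[1],m[2]]),p) for m,p in zip(M,px)])
    s=least_squares(r,x0); return s.x,np.abs(s.fun).max()
B=[[(52,192),(152,155),(185,250),(82,288),(80,127)],[(196,200),(288,158),(335,250),(240,290),(220,135)],[(357,155),(462,150),(472,255),(362,270),(403,107)],[(492,105),(612,97),(620,195),(500,212),(528,57)],[(618,65),(722,47),(750,140),(640,165),(653,14)]]
for b in B:
    px=[f1(p) for p in b]; q,e=fit(px,M,[450,100,0]); print(q[:2],'yaw',round(q[2],3),'err',round(e,2))
S=[(182,166),(452,226),(297,372),(505,415),(325,302),(245,512),(525,350),(460,568),(277,190),(357,210)]
MS=np.array([[0,-95,370],[0,95,370],[0,-95,12],[0,95,12],[-70,-95,12],[130,-95,12],[-70,95,12],[130,95,12],[0,-27.,368],[0,27,368]])
print('stand',*fit([f2(p) for p in S],MS,[500,-100,0]))
T=[(160,25),(360,150),(232,298),(25,162)]
for p in T: print(atz(c,*f2(p),28))
MT=np.array([[-95,-125,28],[-95,125,28],[95,125,28],[95,-125,28]])
for k in range(4):
  q,e=fit([f2(p) for p in T[k:]+T[:k]],MT,[350,-250,[-.6,.6,.9,-.9][k]]); print('tray',k,q,e)
s=.64
for n,u,v,z in [('mouse',410,440,30),('case',495,413,45),('jar',206,358,100),('brown',430,285,60),('yel',515,255,60),('brown2',590,328,60),('pink',588,390,60)]: print(n,atz(c,u*s,v*s,z))
```

```text
[634.7  67.2] yaw 0.557 err 0.74
[617.8 161. ] yaw 0.629 err 0.59
[586.4 252.8] yaw 0.249 err 1.54
[529.6 337.3] yaw 0.276 err 2.9
[477.9 416.8] yaw 0.358 err 1.23
stand [ 670.6 -126.8   -0. ] 1.1049102071834511
[ 353.8 -466.2   28. ]
[ 450.5 -229.4   28. ]
[ 619.3 -295.    28. ]
[ 526.3 -533.4   28. ]
tray 0 [ 487.3 -380.7   -0.4] 1.2953728193949132
tray 1 [ 484.4 -378.5   -1.9] 11.892144771244745
tray 2 [ 487.3 -380.7    2.8] 1.2953727631091851
tray 3 [ 484.4 -378.5    1.3] 11.892087878927782
mouse [766.7 159.   30. ]
case [668.8 340.5  45. ]
jar [ 694.4 -346.   100. ]
brown [366.3 132.7  60. ]
yel [227.2 340.5  60. ]
brown2 [409.4 544.5  60. ]
pink [574.6 545.   60. ]
```

```bash
cat >> h.py <<'E'
from scipy.spatial.transform import Rotation as Ro
def pose():
    s=ctrl.sense(); q=s['ee_rot']; return np.array(s['eef_pos']),Ro.from_quat([q[1],q[2],q[3],q[0]])
def want(yaw,tilt,flip=1):  # tilt: deg below horizontal
    t=np.radians(tilt); z=np.array([np.cos(yaw)*np.cos(t),np.sin(yaw)*np.cos(t),-np.sin(t)]); y=flip*np.array([-np.sin(yaw),np.cos(yaw),0])
    return Ro.from_matrix(np.c_[np.cross(y,z),y,z])
def rows(p,R,pos,Rt,n=None):
    "n equal tool-frame rows from (p,R) to (pos,Rt)"
    w=(R.inv()*Rt).as_rotvec()
    if n is None: n=int(np.ceil(max(np.linalg.norm(np.subtract(pos,p))/38,np.degrees(np.linalg.norm(w))/7,1)))
    w=w/n; A=sum(Ro.from_rotvec(w*k).as_matrix() for k in range(n))
    t=np.linalg.solve(A,R.inv().apply(np.subtract(pos,p)))
    print(n,'x',' '.join('%.1f'%v for v in t),' '.join('%.3f'%v for v in np.degrees(w)/6))
def tcp(o,yaw,tilt,gx=-63,gz=70):  # tcp pose for pinching a basket with origin o
    d=np.array([np.cos(yaw),np.sin(yaw),0]); R=want(yaw,tilt)
    return np.array(o,float)+d*gx+[0,0,gz]+19*R.as_matrix()[:,2]
E
python3 - <<'E'
from h import *
c=cap('wrist','w0'); R=cv2.Rodrigues(np.array(c['rvec'],float))[0]; o=-R.T@np.array(c['tvec'],float).ravel()
p,Rt=pose(); print('cam in tool',Rt.inv().apply(o-p),'axis',Rt.inv().apply(R[2]),'right',Rt.inv().apply(R[0]),c['intrinsics'])
for f in (1,-1):
  print(f); rows(p,Rt,[330,80,330],want(.2,60,f))
  rows(p,Rt,[330,-330,330],want(-.8,60,f))
E
```

```text
cam in tool [  81.66128342   -0.31912507 -143.18676073] axis [-3.14230069e-01  8.64261382e-04  9.49346468e-01] right [ 3.16134457e-04  9.99999625e-01 -8.05735452e-04] [[297.31863964   0.         256.42432433]
 [  0.         297.31863964 192.87308317]
 [  0.           0.           1.        ]]
1
26 x 30.7 17.8 -8.9 -0.291 -0.012 -1.087
18 x 13.5 9.1 -8.3 -0.285 -0.172 -1.065
-1
17 x 19.9 -30.7 -1.2 -0.012 0.294 0.044
10 x 17.6 -20.9 -7.1 -0.271 0.450 1.006
```

```bash
r='' ; python3 -m inch '13.5 9.1 -8.3 -.285 -.172 -1.065;13.5 9.1 -8.3 -.285 -.172 -1.065;13.5 9.1 -8.3 -.285 -.172 -1.065;13.5 9.1 -8.3 -.285 -.172 -1.065;13.5 9.1 -8.3 -.285 -.172 -1.065;13.5 9.1 -8.3 -.285 -.172 -1.065;13.5 9.1 -8.3 -.285 -.172 -1.065;13.5 9.1 -8.3 -.285 -.172 -1.065;13.5 9.1 -8.3 -.285 -.172 -1.065;0 0 0 0 0 0' 0.6 80
python3 -c "
from h import *;s=ctrl.sense();print(s['joints'],s['eef_pos'],s['ee_rot'])"
python3 -m inch '13.5 9.1 -8.3 -.285 -.172 -1.065;13.5 9.1 -8.3 -.285 -.172 -1.065;13.5 9.1 -8.3 -.285 -.172 -1.065;13.5 9.1 -8.3 -.285 -.172 -1.065;13.5 9.1 -8.3 -.285 -.172 -1.065;13.5 9.1 -8.3 -.285 -.172 -1.065;13.5 9.1 -8.3 -.285 -.172 -1.065;13.5 9.1 -8.3 -.285 -.172 -1.065;13.5 9.1 -8.3 -.285 -.172 -1.065;0 0 0 0 0 0'
python3 - <<'E'
from h import *
s=ctrl.sense();print(s['joints'],s['eef_pos'],s['ee_rot'])
p,R=pose()
# preview pose looking at basket 1
rows(p,R,tcp([634,67,60],.1,50)-[120,10,0],want(.1,50))
E
```

```text
time_s: 0.98
eef_pos: [285.4, -474.6, 301.0]
ee_rot: [0.139, 0.787, 0.598, -0.059]
force: [0.0, 0.8, -0.7]
grip_width: 0.603
grip_force: 0.0
[-1.2278636   0.17777103  1.51899096 -0.03064589  1.14303062 -0.9473017 ] [ 285.39643038 -474.63525915  301.00003988] [ 0.13911321  0.78733817  0.59773587 -0.05880431]
time_s: 1.82
eef_pos: [329.0, -327.3, 330.6]
ee_rot: [0.238, 0.374, 0.891, -0.101]
force: [-0.6, -0.3, 0.6]
grip_width: 0.599
grip_force: 0.0
[-1.1293451  -0.17251271  1.85243289  0.19758792  0.97031981 -1.97635738] [ 329.00985115 -327.2518056   330.60368911] [ 0.23839818  0.37378503  0.89059168 -0.10147671]
13 x 10.7 31.5 13.2 -0.379 -0.120 -0.538
```

```bash
python3 -m inch '10.7 31.5 13.2 -.379 -.12 -.538;10.7 31.5 13.2 -.379 -.12 -.538;10.7 31.5 13.2 -.379 -.12 -.538;10.7 31.5 13.2 -.379 -.12 -.538;10.7 31.5 13.2 -.379 -.12 -.538;10.7 31.5 13.2 -.379 -.12 -.538;10.7 31.5 13.2 -.379 -.12 -.538;0 0 0 0 0 0;0 0 0 0 0 0;0 0 0 0 0 0'
cat > kin.py <<'E'
from h import *
def fk(j,P):
    h,a2,a3,d6,ox,oy=P
    r=lambda ax,a:Ro.from_euler(ax,a)
    R1=r('z',j[0]);R2=R1*r('y',j[1]);R3=R2*r('y',j[2]);R4=R3*r('z',j[3]);R5=R4*r('y',j[4]);R6=R5*r('z',j[5]+np.pi/2)
    p=np.array([0,0,h])+R1.apply([ox,oy,0])+R2.apply([0,0,a2])+R3.apply([0,0,a3])+R5.apply([0,0,d6])
    return p,R6
E
python3 - <<'E'
from kin import *
from scipy.optimize import least_squares
D=[([-1.51439158,.313397433,1.49832048,0,1.33100138,-.223368565],[144.97,-504.36,230.8],[0,.9902,.1394,0]),
([-1.2278636,.17777103,1.51899096,-.03064589,1.14303062,-.9473017],[285.396,-474.635,301.0],[.13911,.78734,.59774,-.0588]),
([-1.1293451,-.17251271,1.85243289,.19758792,.97031981,-1.97635738],[329.01,-327.25,330.6],[.2384,.37378,.89059,-.10148])]
s=ctrl.sense(); D.append((s['joints'],s['eef_pos'],s['ee_rot'])); print(s['joints'],s['eef_pos'])
f=lambda P:np.ravel([fk(j,P)[0]-p for j,p,q in D])
S=least_squares(f,[200,400,400,250,0,116]); print(S.x,np.round(S.fun,1))
for j,p,q in D: print((fk(j,S.x)[1].inv()*Ro.from_quat([q[1],q[2],q[3],q[0]])).as_rotvec())
E
```

```text
time_s: 2.65
eef_pos: [441.5, -139.8, 215.5]
ee_rot: [0.302, 0.155, 0.94, -0.039]
force: [0.6, -1.3, 0.4]
grip_width: 0.603
grip_force: 0.0
[-0.6912259  -0.10062458  2.14044991  0.43419152  0.56429589 -2.24066936] [ 441.50570694 -139.80238116  215.5105225 ]
[158.97802963 442.06371003 396.54101867 253.68171803  -7.74021188
 116.44697592] [ 0.2 -1.6  0.4 -1.1  3.6  1.1 -2.6  5.2  1.1  5.9 -5.2 -2.6]
[-1.09865660e-03 -2.49539655e-04  5.22862751e-05]
[-8.01286507e-08  1.19840335e-05 -3.50785967e-06]
[ 2.45239808e-06 -7.51462518e-06 -8.89380824e-06]
[-2.22044605e-16 -8.67361738e-17 -5.20417043e-17]
```

```bash
cat > kin.py <<'E'
from h import *
from scipy.optimize import least_squares
def fk(j,P):
    h,a2,a3,d6,ox,oy,e1,e2=P
    r=lambda ax,a:Ro.from_euler(ax,a)
    R1=r('z',j[0]);R2=R1*r('y',j[1]);R3=R2*r('y',j[2]);R4=R3*r('z',j[3]);R5=R4*r('y',j[4]);R6=R5*r('z',j[5]+np.pi/2)
    p=np.array([0,0,h])+R1.apply([ox,oy,0])+R2.apply([0,0,a2])+R3.apply([e1,0,a3])+R4.apply([0,e2,0])+R5.apply([0,0,d6])
    return p,R6
D=[([-1.51439158,.313397433,1.49832048,0,1.33100138,-.223368565],[144.97,-504.36,230.8]),
([-1.2278636,.17777103,1.51899096,-.03064589,1.14303062,-.9473017],[285.396,-474.635,301.0]),
([-1.1293451,-.17251271,1.85243289,.19758792,.97031981,-1.97635738],[329.01,-327.25,330.6]),
([-0.6912259,-0.10062458,2.14044991,0.43419152,0.56429589,-2.24066936],[441.50570694,-139.80238116,215.5105225])]
S=least_squares(lambda P:np.ravel([fk(j,P)[0]-p for j,p in D]),[200,400,400,250,0,60,0,60]); P=S.x
lo=np.array([-2.94,-.97,.19,-1.23,.02,-2.88]);hi=np.array([2.94,2.17,2.56,4.37,3.11,2.88])
def ik(pos,R,j0):
    def f(j):
        p,r=fk(j,P); return np.r_[(p-pos),(r.inv()*R).as_rotvec()*300]
    s=least_squares(f,np.clip(j0,lo+.01,hi-.01),bounds=(lo,hi)); return s.x,np.abs(s.fun).max()
E
python3 - <<'E'
from kin import *
np.set_printoptions(precision=2,suppress=True)
print(P,np.abs(S.fun).max())
j0=ctrl.sense()['joints']
for t in(35,45,55,65):
  print('tilt',t)
  for n,o,y in [('b1',[634,67,0],.55),('b2',[618,161,0],.63),('b3',[586,253,0],.25),('b4',[530,337,0],.28),('b5',[478,417,0],.36),('seat',[670,-127,247],0),('mid',[670,-127,129],0),('low',[670,-127,11],0),('lowlift',[630,-127,31],0),('tray1',[487+20,-381+51,4],-.39),('tray2',[467,-432,4],-.39)]:
    best=min((ik(tcp(o,y,t),want(y,t),k) for k in (j0,[y-.2,.5,1.6,.3,.3,-1.6],[y-.2,.5,1.6,3.1,.3,1.5])),key=lambda a:a[1]); print(n,*best)
E
```

```text
[201.3  438.9  397.5  255.3   -0.   116.29  39.     0.01] 0.004508719338360834
tilt 35
b1 [-0.44  0.58  2.04  1.72  0.77  2.22] 2.2737367544323206e-13
b2 [-0.26  0.57  2.07  1.83  0.72  2.18] 2.2737367544323206e-13
b3 [0.21 0.54 2.14 3.07 0.49 1.61] 1.249000902703301e-13
b4 [0.45 0.54 2.13 3.43 0.5  1.41] 1.4210854715202004e-13
b5 [0.65 0.56 2.09 3.65 0.5  1.28] 1.6342482922482304e-13
seat [-0.57  0.14  1.81  1.01  0.55 -2.86] 1.1368683772161603e-13
mid [-0.57  0.31  1.95  1.57  0.46  2.79] 3.126388037344441e-13
low [-0.57  0.56  2.01  2.12  0.55  2.17] 4.774847184307873e-12
lowlift [-0.63  0.47  2.11  2.06  0.57  2.19] 1.1368683772161603e-13
tray1 [-1.04  0.49  2.22  2.19  0.66  1.99] 1.3500311979441904e-13
tray2 [-1.26  0.55  2.08  1.85  0.71  2.18] 1.0658141036401503e-13
tilt 45
b1 [-0.39  0.53  1.98  1.43  0.61  2.55] 1.207367539279858e-13
b2 [-0.21  0.52  2.    1.51  0.56  2.54] 2.664535259100375e-13
b3 [0.21 0.49 2.06 2.99 0.19 1.69] 2.2737367544323206e-13
b4 [0.44 0.49 2.06 3.69 0.22 1.15] 1.1368683772161603e-13
b5 [0.63 0.51 2.02 4.04 0.24 0.88] 1.2079226507921703e-13
seat [-
[... 1116 characters left out ...]
1.8   0.58  0.6  -2.84] 1.2789769243681803e-13
b2 [-0.11  0.51  1.82  0.57  0.56 -2.75] 2.2737367544323206e-13
b3 [ 0.22  0.49  1.85  0.04  0.36 -1.64] 1.1368683772161603e-13
b4 [ 0.42  0.48  1.87 -0.16  0.37 -1.3 ] 5.684341886080802e-14
b5 [ 0.59  0.5   1.83 -0.26  0.4  -1.12] 2.2737367544323206e-13
seat [-0.47  0.28  1.43  0.22  1.05 -2.11] 2.2737367544323206e-13
mid [-0.47  0.38  1.61  0.28  0.78 -2.2 ] 2.2737367544323206e-13
low [-0.47  0.54  1.71  0.39  0.52 -2.35] 1.6342482922482304e-13
lowlift [-0.51  0.44  1.82  0.42  0.53 -2.4 ] 2.5579538487363607e-13
tray1 [-0.91  0.43  1.94  0.52  0.44 -2.53] 2.2737367544323206e-13
tray2 [-1.1   0.49  1.83  0.56  0.55 -2.72] 1.0720591081536668e-13
```

```bash
cat >> kin.py <<'E'
vmax=.7*np.array([2.39,2.39,3.01,3.14,3.14,3.14])/12
def plan(start,pos,Rt,n=None,quiet=False):
    "start=(p,R,j); prints rows and checks the path; returns the end state"
    p,R,j=start; pos=np.array(pos,float)
    w=(R.inv()*Rt).as_rotvec()
    if n is None: n=int(np.ceil(max(np.linalg.norm(pos-p)/38,np.degrees(np.linalg.norm(w))/6.9,1)))
    w=w/n; A=sum(Ro.from_rotvec(w*k).as_matrix() for k in range(n)); t=np.linalg.solve(A,R.inv().apply(pos-p))
    print(n,'x',' '.join('%.1f'%v for v in t),' '.join('%.3f'%v for v in np.degrees(w)/6),end=' | ')
    mx=0;er=0;zm=9e9
    for k in range(n):
        p=p+R.apply(t);R=R*Ro.from_rotvec(w); j2,e=ik(p,R,j); mx=max(mx,np.abs((j2-j)/vmax).max());er=max(er,e);j=j2;zm=min(zm,p[2])
    print('v %.2f err %.1f zmin %.0f'%(mx,er,zm),np.round(j,2)); return p,R,j
def now():
    p,R=pose(); return p,R,np.array(ctrl.sense()['joints'])
E
sed -i 's/def tcp(o,yaw,tilt,gx=-63/def tcp(o,yaw,tilt,gx=-62/' h.py
python3 - <<'E'
from kin import *
s=now()
a=plan(s,[420,-60,300],want(-.2,50,1)*Ro.from_euler('z',90,degrees=True))
b=plan(a,[430,110,240],want(.3,35,-1))
print('direct');plan(s,[430,110,240],want(.3,35,-1)); b=plan(s,[430,110,240],want(.3,35,-1),40)
E
```

```text
13 x 3.0 5.6 -7.0 -0.078 -0.012 1.074 | v 0.75 err 0.0 zmin 220 [-0.57 -0.34  2.12  0.35  0.73 -0.55]
11 x 10.2 -12.9 6.2 0.074 0.407 1.046 | v 0.66 err 0.0 zmin 236 [-0.31 -0.27  2.38  1.27  0.51 -0.04]
direct
23 x 15.0 1.0 1.2 -0.182 0.241 1.077 | v 0.65 err 0.0 zmin 155 [-0.31 -0.27  2.38  1.27  0.51 -0.04]
40 x 8.6 0.4 0.7 -0.105 0.139 0.619 | v 0.37 err 0.0 zmin 155 [-0.31 -0.27  2.38  1.27  0.51 -0.04]
```

```bash
python3 -m inch '3 5.6 -7 -.078 -.012 1.074;3 5.6 -7 -.078 -.012 1.074;3 5.6 -7 -.078 -.012 1.074;3 5.6 -7 -.078 -.012 1.074;3 5.6 -7 -.078 -.012 1.074;3 5.6 -7 -.078 -.012 1.074;3 5.6 -7 -.078 -.012 1.074;3 5.6 -7 -.078 -.012 1.074;3 5.6 -7 -.078 -.012 1.074;3 5.6 -7 -.078 -.012 1.074' >/dev/null
python3 -m inch '3 5.6 -7 -.078 -.012 1.074;3 5.6 -7 -.078 -.012 1.074;3 5.6 -7 -.078 -.012 1.074;10.2 -12.9 6.2 .074 .407 1.046;10.2 -12.9 6.2 .074 .407 1.046;10.2 -12.9 6.2 .074 .407 1.046;10.2 -12.9 6.2 .074 .407 1.046;10.2 -12.9 6.2 .074 .407 1.046;10.2 -12.9 6.2 .074 .407 1.046;10.2 -12.9 6.2 .074 .407 1.046' >/dev/null
python3 -m inch '10.2 -12.9 6.2 .074 .407 1.046;10.2 -12.9 6.2 .074 .407 1.046;10.2 -12.9 6.2 .074 .407 1.046;10.2 -12.9 6.2 .074 .407 1.046;0 0 0 0 0 0;0 0 0 0 0 0;0 0 0 0 0 0;0 0 0 0 0 0;0 0 0 0 0 0;0 0 0 0 0 0'
python3 - <<'E'
from h import *
c=cap('wrist','w1'); cv2.imwrite('pics/w1b.png',cv2.resize(c['image'][:,:,::-1],(800,600),interpolation=cv2.INTER_CUBIC))
E
```

```text
time_s: 5.15
eef_pos: [429.5, 110.1, 239.9]
ee_rot: [-0.069, 0.877, 0.134, 0.457]
force: [-0.1, 0.2, 0.7]
grip_width: 0.601
grip_force: 0.0
```

View pics/w1b.png

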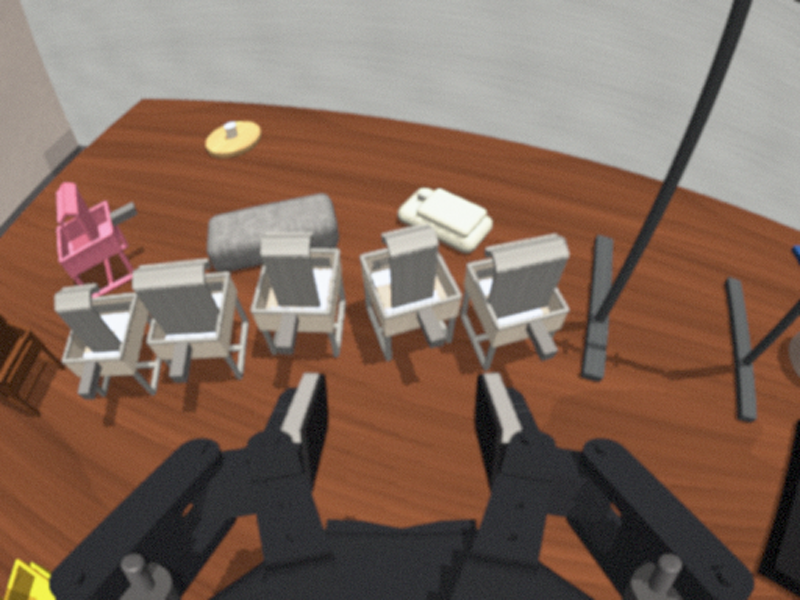

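Run:
```python
import cv2
a=cv2.imread('pics/w1.png'); cv2.imwrite('pics/w1c.png',cv2.resize(a[140:240,30:190],(800,500),interpolation=cv2.INTER_CUBIC)); cv2.imwrite('pics/w1d.png',cv2.resize(a[140:240,220:380],(800,500),interpolation=cv2.INTER_CUBIC))
```

```text
(no output)
```

View pics/w1d.png

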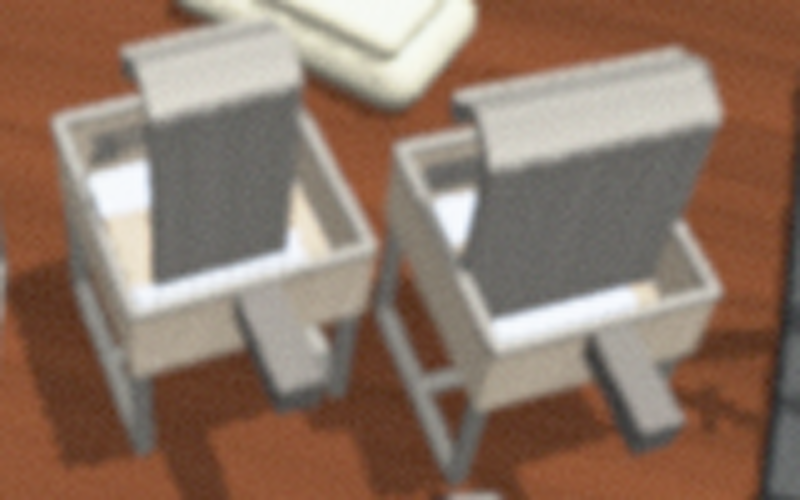

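In this crop, basket 2 (narrow) has rim corners at (127,316), (374,240) and (54,122) and its tab tip at (301,376). Basket 1 (wide) has corners at (490,352), (718,292) and (397,150) and its tab tip at (659,427).

```bash
cat >> kin.py <<'E'
PT=dict(rl=(-36,34,76),rr=(-36,-34,76),fl=(36,34,76),fr=(36,-34,76),tt=(-69,0,76),sl=(-35,31,0),sr=(-35,-31,0))
def fitb(c,pts,s=1,off=(0,0),x0=(550,150,.4),fish=True):
    def r(q):
        cs,sn=np.cos(q[2]),np.sin(q[2]); o=[]
        for k,(u,v) in pts.items():
            m=PT[k]; pr=proj(c,[q[0]+cs*m[0]-sn*m[1],q[1]+sn*m[0]+cs*m[1],m[2]],fish); o+=[pr[0]-(off[0]+(u+.5)/s-.5),pr[1]-(off[1]+(v+.5)/s-.5)]
        return np.array(o)
    z=least_squares(r,x0); print('basket',np.round(z.x,3),'err',np.round(z.fun,1)); return z.x
E
python3 - <<'E'
from kin import *
c=ld('w1')
q=fitb(c,dict(rl=(127,316),rr=(374,240),fl=(54,122),tt=(301,376),sl=(148,450),sr=(340,397)),5,(220,140))
fitb(c,dict(rl=(490,352),rr=(718,292),fl=(397,150),tt=(659,427),sl=(457,483)),5,(220,140))
# others roughly from the 800 picture
fitb(c,dict(rl=(257,318),rr=(340,325),tt=(287,345)),1.5625,x0=(580,250,.2))
fitb(c,dict(rl=(150,348),rr=(230,350),tt=(180,376)),1.5625,x0=(530,330,.2))
fitb(c,dict(rl=(70,367),rr=(135,368),tt=(90,393)),1.5625,x0=(480,410,.3))
o=[q[0],q[1],0];y=q[2];s=now()
T=tcp(o,y,35); d=want(y,35,-1)
a=plan(s,T-90*d.as_matrix()[:,2]+[0,0,15],d)
b=plan(a,T,d,5)
c_=plan(b,T+[0,0,150],d)
G=tcp([670.6-60,-126.8,247+22],0,35)
e=plan(c_,G-[60,-40,-10],want(0,35,-1))
f=plan(e,G,want(0,35,-1))
E
```

```text
basket [616.174 161.299   0.643] err [ 0.8 -0.5 -0.1  0.7 -0.4 -0.9  0.3  0.5 -0.3  0.6 -0.5 -0.6]
basket [6.31632e+02 6.61430e+01 5.68000e-01] err [ 0.3 -0.1 -0.1  0.4 -0.3 -0.9  0.3 -0.2 -0.3  0.7]
basket [5.78862e+02 2.42719e+02 1.96000e-01] err [ 1.5 -2.5 -2.  -2.1  0.6  4.4]
basket [5.21443e+02 3.26050e+02 3.27000e-01] err [ 3.  -1.2 -3.  -2.1  0.3  3.4]
basket [4.73984e+02 4.02415e+02 3.53000e-01] err [ 1.7 -1.7 -2.3 -1.8  0.9  3.4]
4 x -12.8 14.2 31.5 0.668 0.001 -0.465 | v 1.62 err 0.0 zmin 126 [-0.44  0.32  2.21  1.55  0.81 -0.78]
5 x -2.5 -0.0 19.7 0.000 -0.000 -0.000 | v 0.38 err 0.0 zmin 59 [-0.27  0.57  2.07  1.81  0.73 -0.96]
4 x 30.7 -0.0 -21.5 0.000 -0.000 -0.000 | v 0.88 err 0.0 zmin 97 [-0.27  0.24  1.99  1.34  0.73 -0.33]
8 x 2.4 22.8 -24.7 -0.628 -0.000 0.440 | v 0.51 err 0.0 zmin 225 [-0.67 -0.2   2.05  0.94  0.69  0.33]
2 x 13.1 20.0 27.4 -0.000 0.000 -0.000 | v 0.69 err 0.0 zmin 328 [-0.66 -0.01  1.91  0.98  0.64  0.28]
```

```bash
python3 -m inch '-6.4 7.1 15.7 .334 0 -.233;-6.4 7.1 15.7 .334 0 -.233;-6.4 7.1 15.7 .334 0 -.233;-6.4 7.1 15.7 .334 0 -.233;-6.4 7.1 15.7 .334 0 -.233;-6.4 7.1 15.7 .334 0 -.233;-6.4 7.1 15.7 .334 0 -.233;-6.4 7.1 15.7 .334 0 -.233;0 0 0 0 0 0;0 0 0 0 0 0' 0.6 80
python3 - <<'E'
from kin import *
o=[616.2,161.3,0];y=.643;s=now()
T=tcp(o,y,35); d=want(y,35,-1); plan(s,T,d,6)
c=cap('wrist','w2')
c=cap('scene','s2')
E
```

```text
time_s: 6.03
eef_pos: [519.7, 91.6, 125.2]
ee_rot: [-0.146, 0.842, 0.28, 0.437]
force: [-0.7, 0.6, 0.1]
grip_width: 0.603
grip_force: 0.0
6 x -2.1 0.4 16.2 -0.001 0.002 -0.003 | v 0.31 err 0.0 zmin 59 [-0.27  0.57  2.07  1.81  0.73 -0.96]
```

Approach, close, lift a little.

```bash
python3 -m inch '-2.1 .4 16.2 0 0 0;-2.1 .4 16.2 0 0 0;-2.1 .4 16.2 0 0 0;-2.1 .4 16.2 0 0 0;-2.1 .4 16.2 0 0 0;-2.1 .4 16.2 0 0 0;0 0 0 0 0 0;0 0 0 0 0 0;0 0 0 0 0 0;0 0 0 0 0 0'
python3 -m inch '0 0 0 0 0 0;0 0 0 0 0 0;0 0 0 0 0 0;0 0 0 0 0 0;0 0 0 0 0 0;0 0 0 0 0 0;0 0 0 0 0 0;0 0 0 0 0 0;0 0 0 0 0 0;0 0 0 0 0 0' 0 80
python3 -m inch '8.2 0 -5.7 0 0 0;8.2 0 -5.7 0 0 0;8.2 0 -5.7 0 0 0;16.4 0 -11.5 0 0 0;16.4 0 -11.5 0 0 0;16.4 0 -11.5 0 0 0;16.4 0 -11.5 0 0 0;16.4 0 -11.5 0 0 0;16.4 0 -11.5 0 0 0;16.4 0 -11.5 0 0 0'
python3 - <<'E'
from kin import *
c=cap('wrist','w3');cv2.imwrite('pics/w3b.png',cv2.resize(c['image'][:,:,::-1],(800,600),interpolation=cv2.INTER_CUBIC))
s=now();print(s[0])
G=tcp([670.6-60,-126.8,247+22],0,35)
e=plan(s,G-[60,-40,-10],want(0,35,-1))
E
```

```text
time_s: 6.97
eef_pos: [578.9, 133.0, 60.7]
ee_rot: [-0.146, 0.841, 0.28, 0.438]
force: [-1.2, 0.4, -0.0]
grip_width: 0.6
grip_force: 0.0
time_s: 7.8
eef_pos: [579.3, 133.3, 59.9]
ee_rot: [-0.146, 0.841, 0.28, 0.438]
force: [-3.0, -3.0, 6.3]
grip_width: 0.125
grip_force: 78.5
time_s: 8.63
eef_pos: [578.8, 133.3, 230.0]
ee_rot: [-0.146, 0.842, 0.28, 0.437]
force: [0.2, 1.1, -1.5]
grip_width: 0.123
grip_force: 78.0
[580.05156388 133.22961382 234.30411243]
7 x -0.3 25.9 -26.3 -0.717 -0.005 0.506 | v 0.51 err 0.0 zmin 249 [-0.67 -0.2   2.05  0.94  0.69  0.33]
```

View pics/w3b.png

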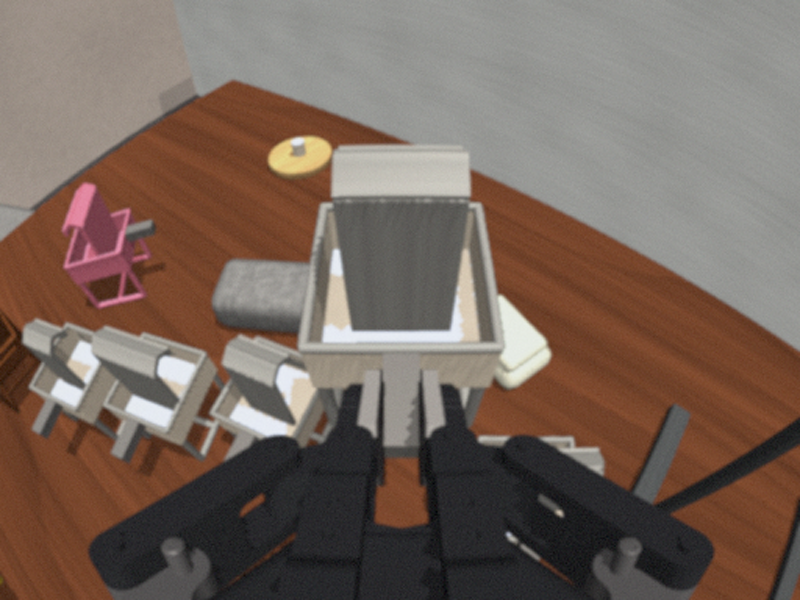

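```bash
python3 -m inch '0 0 0 0 0 0;-.3 25.9 -26.3 -.717 0 .506;-.3 25.9 -26.3 -.717 0 .506;-.3 25.9 -26.3 -.717 0 .506;-.3 25.9 -26.3 -.717 0 .506;-.3 25.9 -26.3 -.717 0 .506;-.3 25.9 -26.3 -.717 0 .506;-.3 25.9 -26.3 -.717 0 .506;0 0 0 0 0 0;0 0 0 0 0 0'
cat >> kin.py <<'E'
def inhand(c,pts,s=1.5625):
    "basket origin in tool frame from rim points; gx,gy,gz as pinch point in basket coordinates, pitch, yaw"
    p,R=pose(); yaw=np.arctan2(*(R.as_matrix()[:2,2][::-1]))
    def r(q):
        B=Ro.from_euler('ZYX',[yaw+q[3],q[4],0]); g=p-19*R.as_matrix()[:,2]; o=[]
        for k,(u,v) in pts.items():
            pr=proj(c,g+B.apply(np.array(PT[k])-[q[0],q[1],q[2]]),True); o+=[pr[0]-((u+.5)/s-.5),pr[1]-((v+.5)/s-.5)]
        return np.array(o)
    z=least_squares(r,[-62,0,70,0,0]); print('gx gy gz yaw pitch',np.round(z.x,3),'err',np.round(z.fun,1)); return z.x
E
python3 - <<'E'
from kin import *
c=cap('wrist','w4');cv2.imwrite('pics/w4b.png',cv2.resize(c['image'][:,:,::-1],(800,600),interpolation=cv2.INTER_CUBIC))
s=now();print(s[0])
inhand(c,dict(rl=(300,348),rr=(500,348),fl=(322,203),fr=(482,203),tt=(402,447)))
E
```

```text
time_s: 9.52
eef_pos: [503.5, -87.3, 332.6]
ee_rot: [-0.001, 0.887, -0.001, 0.461]
force: [-0.7, 0.5, -2.5]
grip_width: 0.122
grip_force: 78.8
[503.8128698  -86.63794333 331.93098588]
gx gy gz yaw pitch [-6.0454e+01  2.1900e-01  7.0719e+01 -6.0000e-03 -2.0000e-02] err [ 0.   0.7  1.4  0.8  0.3 -0.3 -1.  -0.2 -0.8 -1. ]
```

View pics/w4b.png

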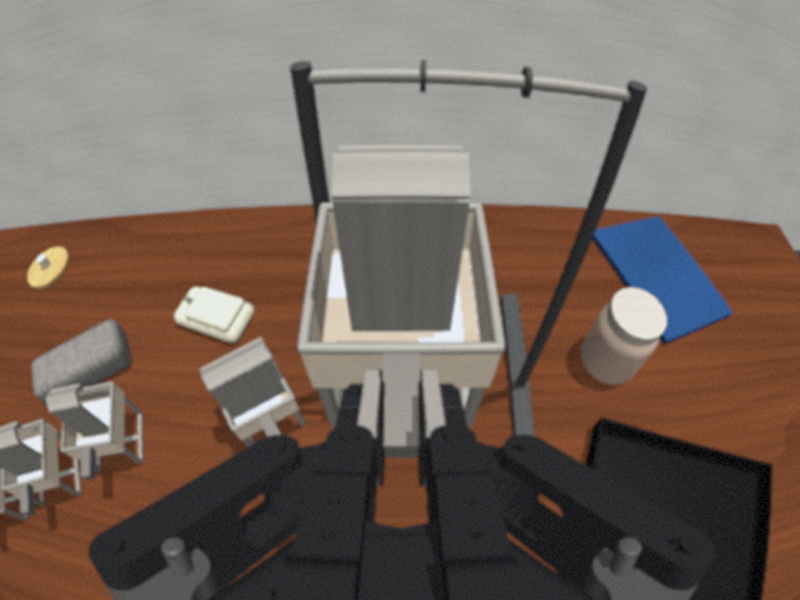

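Run:
```python
from kin import *
c=ld('w4'); k=1.5625
pts=[((302,68),(0,95,370)),((637,90),(0,-95,370)),((423,76),(0,27,368)),((527,82),(0,-27,368)),((520,383),(0,-95,12)),((523,436),(-70,-95,6))]
def r(q):
    o=[]
    for (u,v),m in pts[:5]:
        cs,sn=np.cos(q[2]),np.sin(q[2]); pr=proj(c,[q[0]+cs*m[0]-sn*m[1],q[1]+sn*m[0]+cs*m[1],m[2]],True); o+=[pr[0]-((u+.5)/k-.5),pr[1]-((v+.5)/k-.5)]
    return np.array(o)
z=least_squares(r,[670,-127,0]); print(np.round(z.x,3),np.round(z.fun,1))
for (u,v),m in pts[:4]: print(atz(c,(u+.5)/k-.5,(v+.5)/k-.5,m[2],True))
x,y,w=z.x
d=want(w,35,-1); u=np.array([np.cos(w),np.sin(w),0])
s=now(); o=np.array([x,y,247])
a=plan(s,tcp(o-u*40+[0,0,22],w,35,-60.5,70.7),d)
b=plan(a,tcp(o+[0,0,22],w,35,-60.5,70.7),d,6)
e=plan(b,tcp(o+[0,0,-1],w,35,-60.5,70.7),d,5)
```

```text
[ 6.71889e+02 -1.27771e+02 -5.50000e-02] [ 1.5  2.1 -1.5  2.6  2.1 -1.2 -2.4 -0.6 -0.1 -0.2]
[682.15611775 -30.7339723  370.        ]
[ 672.93261914 -227.05032404  370.        ]
[670.83356014 -98.95145022 368.        ]
[ 669.49985595 -156.74082088  368.        ]
3 x 15.3 11.7 23.5 -0.155 0.010 0.094 | v 0.56 err 0.0 zmin 329 [-0.59  0.03  1.87  0.92  0.55  0.4 ]
6 x 3.8 -0.0 5.5 0.000 0.000 -0.000 | v 0.11 err 0.0 zmin 329 [-0.54  0.12  1.77  0.88  0.52  0.47]
5 x -3.8 0.0 2.6 0.000 0.000 -0.000 | v 0.12 err 0.0 zmin 306 [-0.54  0.14  1.81  0.96  0.48  0.37]
```

Run:
```python
from kin import *
x,y,w=670,-127.5,-.02
d=want(w,35,-1); u=np.array([np.cos(w),np.sin(w),0]); s=now(); o=np.array([x,y,247])
a=plan(s,tcp(o-u*28+[0,0,22],w,35,-60.5,70.7),d,5)
```

```text
5 x 10.3 7.7 15.7 -0.037 0.006 0.018 | v 0.38 err 0.0 zmin 329 [-0.59  0.06  1.84  0.94  0.58  0.36]
```

```bash
python3 -m inch '10.3 7.7 15.7 -.037 0 .018;10.3 7.7 15.7 -.037 0 .018;10.3 7.7 15.7 -.037 0 .018;10.3 7.7 15.7 -.037 0 .018;10.3 7.7 15.7 -.037 0 .018;0 0 0 0 0 0;0 0 0 0 0 0;0 0 0 0 0 0;0 0 0 0 0 0;0 0 0 0 0 0'
python3 - <<'E'
from kin import *
c=cap('wrist','w5');a=c['image'][:,:,::-1]; b=cap('side','sd5');e=b['image'][:,:,::-1]; s=cap('scene','s5')['image'][:,:,::-1]
W=cv2.resize(a[20:140,180:380],(800,480)); 
X=cv2.resize(e[80:170,200:300],(400,360)); Y=cv2.resize(s[150:260,120:240],(393,360))
cv2.imwrite('pics/w5b.png',cv2.resize(a[20:140,180:380],(800,480),interpolation=cv2.INTER_CUBIC))
cv2.imwrite('pics/s5b.png',np.hstack([X,Y]))
print(now()[0])
E
```

```text
time_s: 10.4
eef_pos: [597.1, -125.7, 330.3]
ee_rot: [0.005, 0.887, -0.009, 0.461]
force: [-0.2, -0.2, -1.6]
grip_width: 0.125
grip_force: 78.8
[ 597.25339292 -126.00927898  330.64554229]
```

View pics/w5b.png

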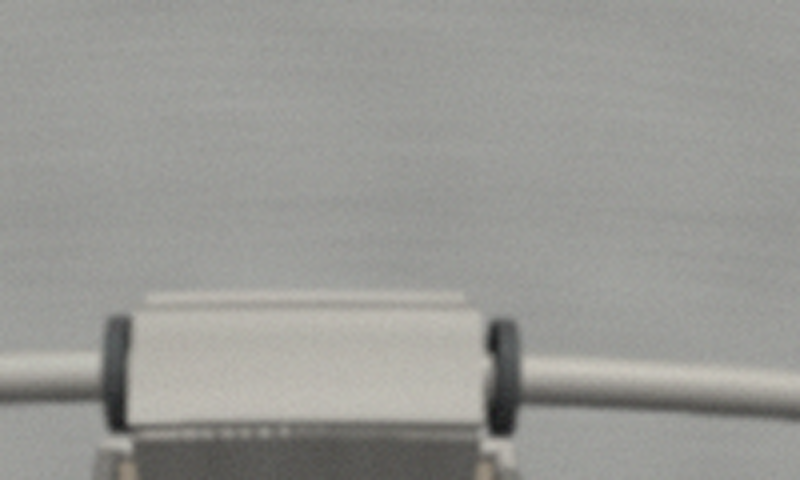

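View pics/s5b.png

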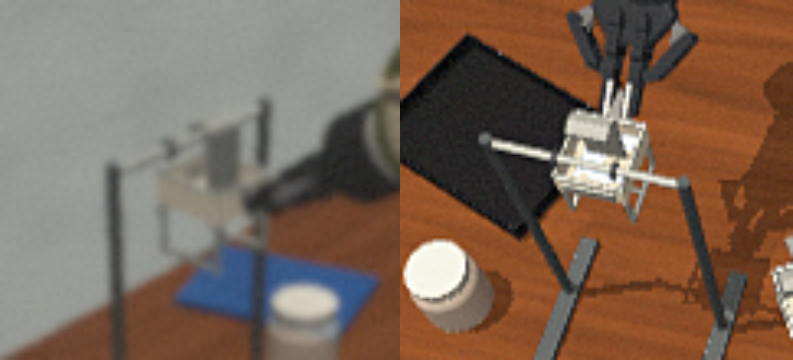

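The hook is centred between the collars: hook edges at 130 and 488, collars at 116 and 504. Next I'll get the bar's x from the bar pixels.

Run:
```python
from kin import *
c=ld('w5')
for u,v in [(30,378),(90,377),(116,374),(504,377),(600,383),(760,394)]: print(atz(c,180+(u+.5)/4-.5,20+(v+.5)/4-.5,368,True))
b=ld('sd5'); 
p,R,j=now(); g=p-19*R.as_matrix()[:,2]; print('basket origin est',g-[-60.5,0,70.7])
# vertical check by hook top rear edge z131 : predicted pixel of hook top line
o=g+[60.5,0,-70.7]
for m in [(-10,20,131),(-10,-20,131),(8,20,131),(12,20,115),(-12,20,127)]: q=proj(c,o+np.array(m),True); print(m,(q[0]-180)*4,(q[1]-20)*4)
```

```text
[670.75333208 -84.35724348 368.        ]
[670.2816208 -93.7716384 368.       ]
[670.7611188 -97.7226407 368.       ]
[ 669.01522396 -156.36268147  368.        ]
[ 668.12617268 -171.24574063  368.        ]
[ 667.12003302 -197.53401046  368.        ]
basket origin est [ 642.20295742 -125.67354806  270.85751921]
(-10, 20, 131) 119.57146590669527 343.7714743906753
(-10, -20, 131) 488.1946613694988 339.8670373333643
(8, 20, 131) 134.10933783819883 255.7031003679425
(12, 20, 115) 147.90051097214769 341.3264822319813
(-12, 20, 127) 121.63284870666837 383.5828177705798
```

```bash
python3 -m inch '2 .16 2.8 0 0 0;2 .16 2.8 0 0 0;2 .16 2.8 0 0 0;2 .16 2.8 0 0 0;2 .16 2.8 0 0 0;2 .16 2.8 0 0 0;2 .16 2.8 0 0 0;2 .16 2.8 0 0 0;0 0 0 0 0 0;0 0 0 0 0 0'
python3 -m inch '-2.5 0 1.7 0 0 0;-2.5 0 1.7 0 0 0;-2.5 0 1.7 0 0 0;-2.5 0 1.7 0 0 0;-2.5 0 1.7 0 0 0;-1.6 0 1.1 0 0 0;-1.6 0 1.1 0 0 0;-1.6 0 1.1 0 0 0;0 0 0 0 0 0;0 0 0 0 0 0'
```

```text
time_s: 11.38
eef_pos: [625.1, -127.9, 330.6]
ee_rot: [0.005, 0.887, -0.009, 0.461]
force: [-1.1, -0.3, -1.6]
grip_width: 0.124
grip_force: 78.8
time_s: 12.22
eef_pos: [624.7, -128.0, 309.7]
ee_rot: [0.005, 0.887, -0.009, 0.461]
force: [0.2, -0.6, -1.6]
grip_width: 0.118
grip_force: 78.8
```

```bash
python3 -m inch '-.8 0 .6 0 0 0;-.8 0 .6 0 0 0;0 0 0 0 0 0;0 0 0 0 0 0;0 0 0 0 0 0;0 0 0 0 0 0;0 0 0 0 0 0;0 0 0 0 0 0;0 0 0 0 0 0;0 0 0 0 0 0'|grep -E 'pos|force'
python3 -m inch '-.8 0 .6 0 0 0;-.8 0 .6 0 0 0;0 0 0 0 0 0;0 0 0 0 0 0;0 0 0 0 0 0;0 0 0 0 0 0;0 0 0 0 0 0;0 0 0 0 0 0;0 0 0 0 0 0;0 0 0 0 0 0'|grep -E 'pos|force'
```

```text
eef_pos: [624.9, -128.1, 308.1]
force: [-0.5, -0.3, 1.8]
grip_force: 79.1
eef_pos: [625.2, -128.3, 307.2]
force: [-2.4, 0.7, 5.4]
grip_force: 79.7
```

```bash
python3 -m inch '.4 0 -.3 0 0 0;.4 0 -.3 0 0 0;0 0 0 0 0 0;0 0 0 0 0 0;0 0 0 0 0 0;0 0 0 0 0 0;0 0 0 0 0 0;0 0 0 0 0 0;0 0 0 0 0 0;0 0 0 0 0 0' 0.35|grep -E 'pos|force|wid'
python3 -m inch '0 0 -8 0 0 0;0 0 -8 0 0 0;0 0 -8 0 0 0;0 0 -15 0 0 0;0 0 -15 0 0 0;0 0 -15 0 0 0;0 0 -15 0 0 0;0 0 -15 0 0 0;0 0 0 0 0 0;0 0 0 0 0 0'|grep -E 'pos|force|wid'
python3 - <<'E'
from kin import *
c=cap('wrist','w6');a=c['image'][:,:,::-1]; e=cap('side','sd6')['image'][:,:,::-1]; s=cap('scene','s6')['image'][:,:,::-1]
X=cv2.resize(e[70:170,200:310],(440,400)); Y=cv2.resize(s[150:260,120:240],(360,400)); Z=cv2.resize(a[20:220,130:390],(260,200))
cv2.imwrite('pics/s6b.png',np.hstack([X,Y]))
cv2.imwrite('pics/w6b.png',cv2.resize(a,(800,600),interpolation=cv2.INTER_CUBIC))
E
```

```text
eef_pos: [624.8, -128.0, 306.8]
force: [-0.5, 0.1, 0.8]
grip_width: 0.35
grip_force: 0.0
eef_pos: [543.5, -126.5, 364.5]
force: [1.5, 0.1, 0.1]
grip_width: 0.354
grip_force: 0.0
```

View pics/w6b.png

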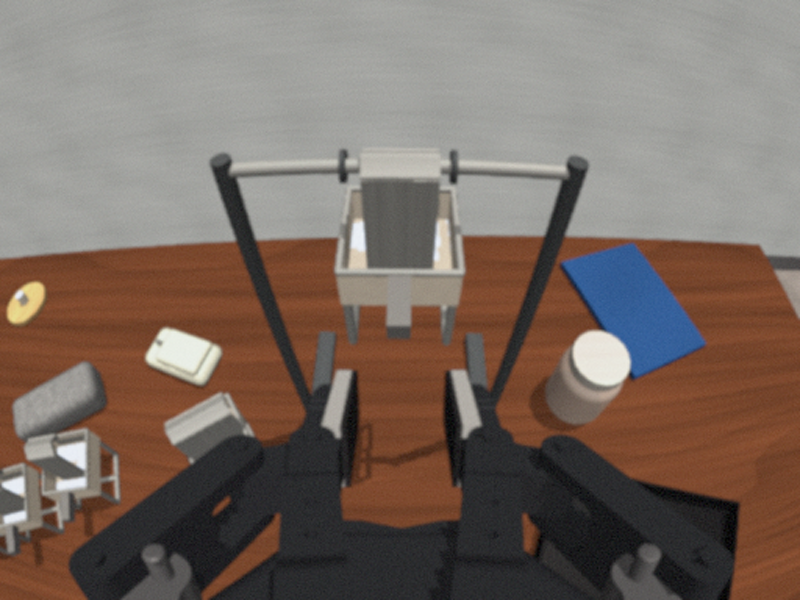

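The first basket hangs on the bar between the collars, with its hook at (400,165), the collars at (343,165) and (453,165), and the pan level. For the remaining baskets I'll fit the known shape to a colour mask numerically and check that against the hand-read fits of baskets 1 and 2.

```bash
cat > sil.py <<'E'
from kin import *
from scipy.optimize import minimize
K4=4
bx=lambda x0,x1,y0,y1,z0,z1:np.array([[x,y,z] for x in(x0,x1) for y in(y0,y1) for z in(z0,z1)],float)
BODY=[bx(-36,36,-34,34,48,76),bx(-69,-36,-6,6,64,76)]+[b for s in(-1,1) for b in(bx(-35,35,31*s-3,31*s+3,0,6),bx(-35,-29,31*s-3,31*s+3,0,51),bx(29,35,31*s-3,31*s+3,0,51))]+[bx(-3,3,-31,31,1,7)]
HOOK=lambda w:[bx(-12,12,-w/2,w/2,115,131),bx(-12,-8,-w/2,w/2,70,131)]
def draw(c,q,parts,sh,fish,z=0):
    m=np.zeros((sh[0]*K4,sh[1]*K4),np.uint8);cs,sn=np.cos(q[2]),np.sin(q[2]);Rm=np.array([[cs,-sn,0],[sn,cs,0],[0,0,1]])
    for b in parts:
        pp=np.array([proj(c,Rm@v+[q[0],q[1],z],fish) for v in b]); pp=(pp+.5)*K4-.5
        cv2.fillConvexPoly(m,cv2.convexHull(np.round(pp).astype(np.int32)),1)
    return m
def mask(c):
    im=cv2.resize(cv2.GaussianBlur(c['image'],(0,0),.5),None,fx=K4,fy=K4,interpolation=cv2.INTER_LINEAR).astype(float)
    return ((im[:,:,0]-im[:,:,2])/(im.max(2)+1)<.38).astype(np.uint8)
def fit(c,q0,others=(),w=40,fish=True,z=0,M=None):
    sh=c['image'].shape; M=mask(c) if M is None else M
    roi=cv2.dilate(draw(c,q0,BODY,sh,fish,z),np.ones((45,45)))
    no=cv2.dilate(draw(c,q0,[HOOK(w)[0]],sh,fish,z),np.ones((25,25)))
    for o in others: no|=cv2.dilate(draw(c,o,BODY+HOOK(66),sh,fish,z),np.ones((5,5)))
    roi&=(1-no); hk=HOOK(w)
    def cost(v):
        q=np.array(q0)+np.array(v)*[1,1,.02]; return int(((draw(c,q,BODY+hk,sh,fish,z)!=M)&(roi>0)).sum())
    best=None
    for st in (12,5,2):
        x=best.x if best is not None else np.zeros(3)
        best=minimize(cost,x,method='Nelder-Mead',options=dict(initial_simplex=x+st*np.vstack([np.zeros(3),np.eye(3)]),xatol=.05,fatol=1,maxiter=120))
    return np.array(q0)+best.x*[1,1,.02],best.fun/roi.sum()
E
python3 - <<'E'
from sil import *
c=dict(ld('w1')); M=mask(c)
Q=[[631.6,66.1,.568],[616.2,161.3,.643],[579,243,.2],[521,326,.33],[474,402,.35]]; W=[66,40,40,66,40]
for it in range(2):
  for i in range(5):
    q,e=fit(c,np.array(Q[i])+([4,-4,.05] if it==0 and i<2 else [0,0,0]),[Q[k] for k in range(5) if k!=i],W[i],M=M); Q[i]=list(q); print(i+1,np.round(q,3),round(e,3))
E
```

```text
1 [6.31362e+02 6.59110e+01 5.86000e-01] 0.046
2 [615.364 160.595   0.631] 0.037
3 [5.81245e+02 2.54346e+02 2.83000e-01] 0.024
4 [5.22780e+02 3.38008e+02 3.98000e-01] 0.034
5 [4.72485e+02 4.19823e+02 4.22000e-01] 0.029
1 [6.31362e+02 6.59110e+01 5.86000e-01] 0.048
2 [615.364 160.595   0.631] 0.033
3 [5.81026e+02 2.54559e+02 2.84000e-01] 0.048
4 [5.22740e+02 3.37982e+02 3.98000e-01] 0.048
5 [4.72877e+02 4.19919e+02 4.13000e-01] 0.043
```

Run:
```python
from kin import *
s=now(); q=[581,254.5,.284]; d=want(q[2],35,-1); T=tcp([q[0],q[1],0],q[2],35,-61)
a=plan(s,T-130*d.as_matrix()[:,2]+[0,0,60],d); plan(s,T-130*d.as_matrix()[:,2]+[0,0,60],d,14)
plan(a,T,d,7)
```

```text
11 x -16.2 -31.8 3.7 0.217 0.002 -0.152 | v 2.68 err 0.0 zmin 194 [ 0.15 -0.02  2.34  2.47  0.17 -0.98]
14 x -12.7 -25.0 3.0 0.170 0.001 -0.119 | v 2.13 err 0.0 zmin 194 [ 0.15 -0.02  2.34  2.47  0.17 -0.98]
7 x -7.0 0.0 23.5 -0.000 -0.000 0.000 | v 1.18 err 0.0 zmin 59 [ 0.19  0.53  2.15  2.98  0.5  -1.48]
```

```bash
python3 -m inch '-8.9 -17.5 2 .119 0 -.084;-8.9 -17.5 2 .119 0 -.084;-8.9 -17.5 2 .119 0 -.084;-8.9 -17.5 2 .119 0 -.084;-8.9 -17.5 2 .119 0 -.084;-8.9 -17.5 2 .119 0 -.084;-8.9 -17.5 2 .119 0 -.084;-8.9 -17.5 2 .119 0 -.084;-8.9 -17.5 2 .119 0 -.084;-8.9 -17.5 2 .119 0 -.084' .6 >/dev/null
python3 -m inch '-8.9 -17.5 2 .119 0 -.084;-8.9 -17.5 2 .119 0 -.084;-8.9 -17.5 2 .119 0 -.084;-8.9 -17.5 2 .119 0 -.084;-8.9 -17.5 2 .119 0 -.084;-8.9 -17.5 2 .119 0 -.084;-8.9 -17.5 2 .119 0 -.084;-8.9 -17.5 2 .119 0 -.084;-8.9 -17.5 2 .119 0 -.084;-8.9 -17.5 2 .119 0 -.084'
python3 - <<'E'
from sil import *
c=cap('wrist','w7'); Q=[[631.4,66,.58],[581,254.5,.284],[522.7,338,.398]]
q,e=fit(c,Q[1],[Q[0],Q[2]],40); print(np.round(q,3),e)
d=want(q[2],35,-1); T=tcp([q[0],q[1],0],q[2],35,-61)
a=plan(now(),T,d,10); plan(now(),T-45*d.as_matrix()[:,2],d,10)
E
```

```text
time_s: 17.37
eef_pos: [438.0, 200.1, 200.4]
ee_rot: [-0.063, 0.879, 0.122, 0.457]
force: [0.1, -0.3, 0.3]
grip_width: 0.602
grip_force: 0.0
[5.80982e+02 2.54435e+02 2.83000e-01] 0.06224306572792137
10 x -5.3 -1.2 16.9 0.006 0.002 -0.005 | v 1.29 err 0.0 zmin 59 [ 0.19  0.53  2.15  2.99  0.5  -1.49]
10 x -5.3 -1.2 12.4 0.006 0.002 -0.005 | v 1.08 err 0.0 zmin 85 [ 0.18  0.42  2.24  2.96  0.49 -1.47]
```

```bash
python3 -m inch '-5.3 -1.2 12.4 .006 0 -.005;-5.3 -1.2 12.4 .006 0 -.005;-5.3 -1.2 12.4 .006 0 -.005;-5.3 -1.2 12.4 .006 0 -.005;-5.3 -1.2 12.4 .006 0 -.005;-5.3 -1.2 12.4 .006 0 -.005;-5.3 -1.2 12.4 .006 0 -.005;-5.3 -1.2 12.4 .006 0 -.005;-5.3 -1.2 12.4 .006 0 -.005;-5.3 -1.2 12.4 .006 0 -.005' | grep pos
python3 - <<'E'
from kin import *
q=[581,254.4,.283]
d=want(q[2],35,-1); T=tcp([q[0],q[1],0],q[2],35,-61); plan(now(),T,d,6)
E
```

```text
eef_pos: [503.8, 230.7, 87.1]
6 x -0.4 -0.2 7.5 -0.001 -0.001 0.000 | v 0.15 err 0.0 zmin 59 [ 0.19  0.53  2.15  2.98  0.5  -1.49]
```

```bash
python3 -m inch '-.4 -.2 7.5 0 0 0;-.4 -.2 7.5 0 0 0;-.4 -.2 7.5 0 0 0;-.4 -.2 7.5 0 0 0;-.4 -.2 7.5 0 0 0;-.4 -.2 7.5 0 0 0;0 0 0 0 0 0;0 0 0 0 0 0;0 0 0 0 0 0;0 0 0 0 0 0'|grep -E 'pos|force'
python3 -m inch '0 0 0 0 0 0;0 0 0 0 0 0;0 0 0 0 0 0;0 0 0 0 0 0;0 0 0 0 0 0;0 0 0 0 0 0;0 0 0 0 0 0;0 0 0 0 0 0;0 0 0 0 0 0;0 0 0 0 0 0' 0 80
python3 - <<'E'
from kin import *
s=now(); d=s[1]
for n in (5,12): a=plan(s,s[0]+[0,0,100],d,n)
for z in(160,150):
  for y1 in(.15,0.):
    print(z,y1); b=plan(a,[470,100,60+z],want(y1,35,-1),10)
G=tcp([670-75,-127.5,129+22],-.03,35,-60.5,70.7)
c=plan(b,G-[40,0,0],want(-.03,35,-1)); plan(c,G,want(-.03,35,-1))
E
```

```text
eef_pos: [537.0, 241.1, 60.7]
force: [0.2, -0.9, -0.4]
grip_force: 0.0
time_s: 19.92
eef_pos: [537.2, 241.2, 60.7]
ee_rot: [-0.065, 0.878, 0.125, 0.458]
force: [-3.2, -1.2, 5.4]
grip_width: 0.121
grip_force: 78.5
5 x 16.4 0.0 -11.4 0.000 0.000 0.000 | v 0.41 err 0.0 zmin 81 [ 0.19  0.28  2.11  2.79  0.22 -1.28]
12 x 6.8 0.0 -4.8 0.000 0.000 0.000 | v 0.20 err 0.0 zmin 69 [ 0.19  0.28  2.11  2.79  0.22 -1.28]
160 0.15
10 x -0.7 12.3 -11.3 -0.103 -0.002 0.073 | v 0.79 err 0.0 zmin 167 [-0.19 -0.11  2.33  1.61  0.27 -0.24]
160 0.0
10 x -0.2 13.0 -10.7 -0.221 -0.002 0.155 | v 1.39 err 0.0 zmin 167 [-0.06 -0.09  2.31  2.23  0.07 -0.69]
150 0.15
10 x -1.5 12.3 -10.8 -0.103 -0.002 0.073 | v 0.70 err 0.0 zmin 166 [-0.19 -0.08  2.34  1.74  0.28 -0.38]
150 0.0
10 x -1.0 13.0 -10.1 -0.221 -0.002 0.155 | v 0.62 err 0.0 zmin 166 [-0.06 -0.06  2.32  2.55  0.09 -1.02]
7 x 3.6 32.2 5.0 -0.034 0.000 0.023 | v 2.96 err 0.0 zmin 210 [-0.75  0.05  2.21  1.48  0.57 -0.35]
2 x 11.5 -0.6 16.4 0.000 0.000 -0.000 | v 0.31 err 0.0 zmin 211 [-0.67  0.13  2.12  1.5   0.51 -0.32]
```

```bash
python3 -m inch '8.2 0 -5.7 0 0 0;8.2 0 -5.7 0 0 0;8.2 0 -5.7 0 0 0;8.2 0 -5.7 0 0 0;8.2 0 -5.7 0 0 0;8.2 0 -5.7 0 0 0;8.2 0 -5.7 0 0 0;8.2 0 -5.7 0 0 0;8.2 0 -5.7 0 0 0;8.2 0 -5.7 0 0 0' | grep -E 'pos|wid|force'
python3 -m inch '-.7 12.3 -11.3 -.103 0 .073;-.7 12.3 -11.3 -.103 0 .073;-.7 12.3 -11.3 -.103 0 .073;-.7 12.3 -11.3 -.103 0 .073;-.7 12.3 -11.3 -.103 0 .073;-.7 12.3 -11.3 -.103 0 .073;-.7 12.3 -11.3 -.103 0 .073;-.7 12.3 -11.3 -.103 0 .073;-.7 12.3 -11.3 -.103 0 .073;-.7 12.3 -11.3 -.103 0 .073'| grep -E 'pos|wid|force'
python3 - <<'E'
from sil import *
c=cap('wrist','w8')
print(now()[0])
# refine hung basket pose from w6 (z=247)
c6=dict(ld('w6')); print(fit(c6,[670,-127.5,-.03],(),40,True,247))
print(fit(dict(ld('s6')),[670,-127.5,-.03],(),40,False,247))
# in-hand by silhouette: model level at known z
p,R,j=now(); yaw=np.arctan2(R.as_matrix()[1,2],R.as_matrix()[0,2]); g=p-19*R.as_matrix()[:,2]; z=g[2]-70.5
o=g+61*np.array([np.cos(yaw),np.sin(yaw),0]); q,e=fit(c,[o[0],o[1],yaw],(),40,True,z); dd=Ro.from_euler('z',-q[2]).apply([g[0]-q[0],g[1]-q[1],0]); print('hand',dd,q[2]-yaw,e)
G=tcp([670-75,-127.5,129+22],-.03,35,-60.5,70.7)
for n in(7,14,20): a=plan(now(),G,want(-.03,35,-1),n)
E
```

```text
eef_pos: [536.8, 241.0, 159.7]
force: [-0.6, -0.3, -2.4]
grip_width: 0.123
grip_force: 78.0
eef_pos: [469.5, 99.4, 218.7]
force: [0.4, -0.4, -2.6]
grip_width: 0.125
grip_force: 78.2
[468.95179742  98.14183522 219.48335052]
(array([ 6.70923092e+02, -1.28387690e+02, -3.17844182e-02]), np.float64(0.08186573670444638))
(array([ 6.69550684e+02, -1.29627845e+02, -2.07174327e-02]), np.float64(0.21437706725468578))
hand [-57.2985073    2.19592501   0.        ] 0.054258138254967475 0.12314477665521309
7 x 4.3 32.8 8.3 -0.197 -0.000 0.140 | v 0.64 err 0.0 zmin 211 [-0.67  0.13  2.12  1.5   0.51 -0.32]
14 x 2.2 16.4 4.3 -0.099 -0.000 0.070 | v 0.33 err 0.0 zmin 211 [-0.67  0.13  2.12  1.5   0.51 -0.32]
20 x 1.6 11.5 3.0 -0.069 -0.000 0.049 | v 0.23 err 0.0 zmin 211 [-0.67  0.13  2.12  1.5   0.51 -0.32]
```

```bash
python3 -m inch '3 23 5.9 -.138 0 .098;3 23 5.9 -.138 0 .098;3 23 5.9 -.138 0 .098;3 23 5.9 -.138 0 .098;3 23 5.9 -.138 0 .098;3 23 5.9 -.138 0 .098;3 23 5.9 -.138 0 .098;3 23 5.9 -.138 0 .098;3 23 5.9 -.138 0 .098;3 23 5.9 -.138 0 .098'| grep -E 'pos|wid|force'
python3 - <<'E'
from sil import *
c=cap('wrist','w9'); b=cap('side','sd9'); s=cap('scene','s9')
x,y,w=670.6,-128.2,-.03
u=np.array([np.cos(w),np.sin(w),0]); d=want(w,35,-1)
a=plan(now(),tcp(np.array([x,y,149])-40*u,w,35,-61,70.5),d,5)
b=plan(a,tcp([x,y,149],w,35,-61,70.5),d,10)
b=plan(b,tcp([x,y,130],w,35,-61,70.5),d,10)
a=c['image'][:,:,::-1]
cv2.imwrite('pics/w9b.png',cv2.resize(a[10:250,90:410],(800,600),interpolation=cv2.INTER_CUBIC))
E
```

```text
eef_pos: [551.8, -125.6, 209.1]
force: [0.1, 0.6, -1.5]
grip_width: 0.115
grip_force: 78.4
5 x 3.8 -0.1 5.6 -0.004 0.000 -0.002 | v 0.10 err 0.0 zmin 209 [-0.61  0.2   2.03  1.51  0.46 -0.29]
10 x 2.3 0.0 3.3 0.000 -0.000 0.000 | v 0.06 err 0.0 zmin 209 [-0.55  0.28  1.93  1.48  0.42 -0.22]
10 x -1.6 0.0 1.1 0.000 -0.000 0.000 | v 0.07 err 0.0 zmin 190 [-0.55  0.31  1.95  1.59  0.42 -0.34]
```

View pics/w9b.png

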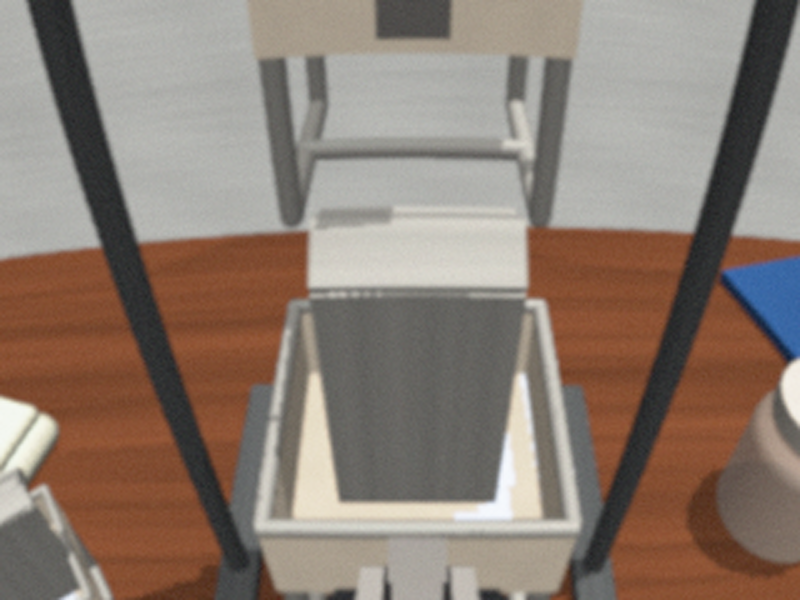

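The loop bar spans (300,148) to (530,148), and the held hook (columns 310–527) is centred on it. A numeric check follows.

Run:
```python
from sil import *
c=dict(ld('w9'))
for u,v in [(310,148),(415,147),(505,147)]: print(atz(c,90+(u+.5)/2.5-.5,10+(v+.5)/2.5-.5,251,True))
p=np.array([551.8,-125.6,209.1])
# rim of held basket -> grasp numbers
Q=dict(rl=(258,527),rr=(580,527),fl=(290,303),fr=(546,303))
inhand(c,{k:((90+(u+.5)/2.5-.5+.5)*1.5625-.5,(10+(v+.5)/2.5)*1.5625-.5) for k,(u,v) in Q.items()})
```

```text
[673.42284454 -97.91500745 251.        ]
[ 671.88625597 -128.0417653   251.        ]
[ 671.97260293 -153.84963417  251.        ]
gx gy gz yaw pitch [-6.1464e+01  2.3300e-01  6.9057e+01  0.0000e+00  2.2000e-02] err [-0.5  0.3  0.4  0.1  1.2 -0.1 -1.1 -0.2]
```

```bash
python3 -m inch '3.8 -.1 5.6 0 0 0;3.8 -.1 5.6 0 0 0;3.8 -.1 5.6 0 0 0;3.8 -.1 5.6 0 0 0;3.8 -.1 5.6 0 0 0;2 0 2.8 0 0 0;2 0 2.8 0 0 0;2 0 2.8 0 0 0;2 0 2.8 0 0 0;0 0 0 0 0 0'| grep -E 'pos|force'
python3 -m inch '2.3 0 3.4 0 0 0;2.3 0 3.4 0 0 0;2.3 0 3.4 0 0 0;2.3 0 3.4 0 0 0;2.3 0 3.4 0 0 0;2.3 0 3.4 0 0 0;1.2 0 1.8 0 0 0;0 0 0 0 0 0;0 0 0 0 0 0;0 0 0 0 0 0'| grep -E 'pos|force'
python3 - <<'E'
from sil import *
x,y,w=671.2,-128,-.03
plan(now(),tcp([x,y,131],w,35,-61.4,70),want(w,35,-1),8)
E
```

```text
eef_pos: [599.8, -125.2, 209.8]
force: [0.6, 0.1, -2.2]
grip_force: 78.5
eef_pos: [626.0, -125.9, 209.2]
force: [-0.1, 0.3, -2.0]
grip_force: 78.7
8 x -2.0 0.1 1.3 -0.004 -0.001 0.000 | v 0.08 err 0.0 zmin 190 [-0.55  0.31  1.95  1.59  0.42 -0.34]
```

```bash
python3 -m inch '-2 .1 1.3 0 0 0;-2 .1 1.3 0 0 0;-2 .1 1.3 0 0 0;-2 .1 1.3 0 0 0;-2 .1 1.3 0 0 0;-2 .1 1.3 0 0 0;-2 .1 1.3 0 0 0;-2 .1 1.3 0 0 0;0 0 0 0 0 0;0 0 0 0 0 0'| grep -E 'pos|force'
python3 -m inch '-.8 0 .6 0 0 0;-.8 0 .6 0 0 0;0 0 0 0 0 0;0 0 0 0 0 0;0 0 0 0 0 0;0 0 0 0 0 0;0 0 0 0 0 0;0 0 0 0 0 0;0 0 0 0 0 0;0 0 0 0 0 0'| grep -E 'pos|force'
```

```text
eef_pos: [625.8, -126.8, 191.0]
force: [-0.3, -0.0, 2.5]
grip_force: 79.0
eef_pos: [626.5, -126.9, 190.3]
force: [-0.9, 0.2, 8.1]
grip_force: 79.5
```

```bash
python3 -m inch '.8 0 -.6 0 0 0;0 0 0 0 0 0;0 0 0 0 0 0;0 0 0 0 0 0;0 0 0 0 0 0;0 0 0 0 0 0;0 0 0 0 0 0;0 0 0 0 0 0;0 0 0 0 0 0;0 0 0 0 0 0' .3| grep -E 'pos|force|wid'
python3 -m inch '0 0 -6 0 0 0;0 0 -6 0 0 0;0 0 -6 0 0 0;0 0 -12 0 0 0;0 0 -15 0 0 0;0 0 -15 0 0 0;0 0 -15 0 0 0;0 0 -15 0 0 0;0 0 -15 0 0 0;0 0 -15 0 0 0'| grep -E 'pos|force|time'
python3 - <<'E'
from sil import *
c=cap('wrist','w10'); b=cap('side','sd10'); s=cap('scene','s10')
print(fit(c,[671,-128,-.03],(),40,True,129)); print(fit(c,[671,-128,-.03],(),40,True,247))
for i,q in enumerate([[631.4,66,.58],[522.7,338,.398],[472.8,420,.413]]): print(fit(s,q,(),[66,66,40][i],False)) 
q=[472.8,420,.413];d=want(q[2],35,-1); T=tcp([q[0],q[1],0],q[2],35,-61)
P0=T-120*d.as_matrix()[:,2]+[0,0,70]
a=plan(now(),[470,80,230],want(.15,35,-1),10); a=plan(a,P0,d,10);plan(a,T-40*d.as_matrix()[:,2],d,10)
E
```

```text
eef_pos: [625.5, -126.6, 189.2]
force: [0.2, -0.3, 0.1]
grip_width: 0.301
grip_force: 0.0
time_s: 27.62
eef_pos: [526.1, -123.9, 258.6]
force: [0.4, 0.9, -0.9]
grip_force: 0.0
(array([ 6.73708792e+02, -1.27371575e+02, -2.81511140e-02]), np.float64(0.06391944714749881))
(array([ 5.40100848e+02, -1.24671849e+02,  2.75481380e-02]), np.float64(0.036115882399936086))
(array([6.33824333e+02, 6.65483781e+01, 5.71973490e-01]), np.float64(0.015764029986688154))
(array([5.25518585e+02, 3.38227136e+02, 4.04361291e-01]), np.float64(0.0748255363142931))
(array([4.75952867e+02, 4.17573520e+02, 4.10726265e-01]), np.float64(0.14079505097949363))
10 x -5.0 -20.7 -2.1 0.139 -0.003 -0.097 | v 0.40 err 0.0 zmin 230 [-0.27 -0.14  2.32  1.44  0.34 -0.11]
10 x -5.5 -30.7 -2.2 0.206 0.000 -0.144 | v 4.64 err 0.0 zmin 198 [ 0.7   0.06  2.25  4.31  0.26 -2.56]
10 x -5.7 0.0 12.0 -0.000 -0.000 0.000 | v 0.77 err 0.0 zmin 82 [ 0.65  0.46  2.18  3.57  0.48 -1.82]
```

Run:
```python
from sil import *
q=[474,419.5,.413]
s=now()
for t in (10,20):
  for y1 in (.413,.2):
    d=want(q[2],35,-1); T=tcp([q[0],q[1],0],q[2],35,-61); print(t,y1)
    a=plan(s,[470,80,230],want(.15,t,-1),12)
    b=plan(a,T+[-95,-50,75],want(y1,t,-1),12)
    plan(b,T-40*d.as_matrix()[:,2],d,10)
```

```text
10 0.413
12 x -3.9 -17.3 -2.5 0.132 0.344 -0.055 | v 0.62 err 0.0 zmin 230 [-0.35  0.07  2.55  2.52  0.96 -1.27]
12 x -8.7 -24.8 -3.2 0.206 -0.000 -0.036 | v 0.70 err 7.1 zmin 134 [ 0.73  0.54  2.45  3.47  1.26 -1.62]
10 x -2.2 -0.8 8.9 0.000 -0.417 0.000 | v 0.49 err 0.0 zmin 82 [ 0.65  0.46  2.18  3.56  0.48 -1.81]
10 0.2
12 x -3.9 -17.3 -2.5 0.132 0.344 -0.055 | v 0.62 err 0.0 zmin 230 [-0.35  0.07  2.55  2.52  0.96 -1.27]
12 x -9.1 -24.2 -5.5 0.039 -0.000 -0.007 | v 0.86 err 8.0 zmin 134 [ 0.9   0.56  2.33  3.89  1.21 -1.74]
10 x -2.2 -1.7 8.8 0.189 -0.415 -0.078 | v 0.41 err 0.0 zmin 82 [ 0.65  0.46  2.18  3.56  0.48 -1.81]
20 0.413
12 x -4.0 -17.3 -2.2 0.126 0.205 -0.066 | v 0.56 err 0.0 zmin 230 [-0.33 -0.07  2.48  2.31  0.62 -1.02]
12 x -9.1 -24.8 -1.6 0.197 0.000 -0.072 | v 0.67 err 0.0 zmin 134 [ 0.71  0.38  2.43  3.5   0.9  -1.69]
10 x -1.3 -0.8 9.0 -0.000 -0.250 0.000 | v 0.26 err 0.0 zmin 82 [ 0.65  0.46  2.18  3.56  0.48 -1.81]
20 0.2
12 x -4.0 -17.3 -2.2 0.126 0.205 -0.066 | v 0.56 err 0.0 zmin 230 [-0.33 -0.07  2.48  2.31  0.62 -1.02]
12 x -9.9 -24.2 -3.8 0.037 -0.000 -0.014 | v 0.99 err 0.0 zmin 134 [ 0.87  0.42  2.32  3.97  0.92 -1.88]
10 x -1.4 -1.7 8.9 0.181 -0.249 -0.094 | v 0.25 err 0.0 zmin 82 [ 0.65  0.46  2.18  3.56  0.48 -1.81]
```

```bash
python3 -m inch '-4.8 -20.8 -2.6 .151 .246 -.079;-4.8 -20.8 -2.6 .151 .246 -.079;-4.8 -20.8 -2.6 .151 .246 -.079;-4.8 -20.8 -2.6 .151 .246 -.079;-4.8 -20.8 -2.6 .151 .246 -.079;-4.8 -20.8 -2.6 .151 .246 -.079;-4.8 -20.8 -2.6 .151 .246 -.079;-4.8 -20.8 -2.6 .151 .246 -.079;-4.8 -20.8 -2.6 .151 .246 -.079;-4.8 -20.8 -2.6 .151 .246 -.079' .6|grep pos
python3 - <<'E'
from sil import *
q=[474,419.5,.413]
d=want(q[2],35,-1); T=tcp([q[0],q[1],0],q[2],35,-61)
b=plan(now(),T+[-75,-35,110],want(.413,20,-1),12)
c=plan(b,T-40*d.as_matrix()[:,2],d,10)
E
```

```text
eef_pos: [470.4, 81.9, 228.5]
12 x -5.6 -25.4 -0.9 0.196 0.002 -0.072 | v 0.67 err 0.0 zmin 169 [ 0.71  0.28  2.36  3.55  0.75 -1.78]
10 x -5.5 -0.2 8.4 -0.000 -0.250 0.000 | v 0.15 err 0.0 zmin 82 [ 0.65  0.46  2.18  3.56  0.48 -1.81]
```

```bash
python3 -m inch '-5.6 -25.4 -.9 .196 0 -.072;-5.6 -25.4 -.9 .196 0 -.072;-5.6 -25.4 -.9 .196 0 -.072;-5.6 -25.4 -.9 .196 0 -.072;-5.6 -25.4 -.9 .196 0 -.072;-5.6 -25.4 -.9 .196 0 -.072;-5.6 -25.4 -.9 .196 0 -.072;-5.6 -25.4 -.9 .196 0 -.072;-5.6 -25.4 -.9 .196 0 -.072;-5.6 -25.4 -.9 .196 0 -.072'|grep -E 'pos|force'
python3 -m inch '-5.6 -25.4 -.9 .196 0 -.072;-5.6 -25.4 -.9 .196 0 -.072;0 0 0 0 0 0;0 0 0 0 0 0;0 0 0 0 0 0;0 0 0 0 0 0;0 0 0 0 0 0;0 0 0 0 0 0;0 0 0 0 0 0;0 0 0 0 0 0'|grep -E 'pos|force'
python3 - <<'E'
from sil import *
c=cap('wrist','w11')
q4,e4=fit(c,[523,338,.4],[[473,420,.41]],66); q,e=fit(c,[473,420,.413],[q4],40); print(q4,e4,q,e)
d=want(q[2],35,-1); T=tcp([q[0],q[1],0],q[2],35,-61)
c=plan(now(),T-40*d.as_matrix()[:,2],d,10)
E
```

```text
eef_pos: [380.6, 321.5, 178.7]
force: [0.8, -0.4, 1.0]
grip_force: 0.0
eef_pos: [357.7, 364.9, 170.1]
force: [0.6, -0.8, 0.2]
grip_force: 0.0
[5.23102312e+02 3.37378567e+02 3.95465649e-01] 0.08582684092708628 [4.72912859e+02 4.18919529e+02 4.13589984e-01] 0.04836431543923178
10 x -5.7 -0.3 8.4 0.000 -0.249 -0.001 | v 0.15 err 0.0 zmin 82 [ 0.65  0.45  2.18  3.56  0.48 -1.81]
```

```bash
python3 -m inch '-5.7 -.3 8.4 0 -.249 0;-5.7 -.3 8.4 0 -.249 0;-5.7 -.3 8.4 0 -.249 0;-5.7 -.3 8.4 0 -.249 0;-5.7 -.3 8.4 0 -.249 0;-5.7 -.3 8.4 0 -.249 0;-5.7 -.3 8.4 0 -.249 0;-5.7 -.3 8.4 0 -.249 0;-5.7 -.3 8.4 0 -.249 0;-5.7 -.3 8.4 0 -.249 0'|grep -E 'pos|force'
python3 - <<'E'
from sil import *
q=[472.9,419,.413]
d=want(q[2],35,-1); T=tcp([q[0],q[1],0],q[2],35,-61)
c=plan(now(),T,d,6)
a=plan(c,c[0]+[-20,-10,110],want(.35,20,-1),10)
b=plan(a,[450,90,230],want(.15,20,-1),14)
G=tcp([670-80,-127.5,31],-.03,35,-61,70)
for z in (60,):
  e=plan(b,G+[-60,0,z],want(-.03,35,-1),12); f=plan(e,G,want(-.03,35,-1),8)
E
```

```text
eef_pos: [401.4, 387.8, 80.9]
force: [0.4, 0.1, 0.3]
grip_force: 0.0
6 x 0.1 0.0 6.5 -0.001 0.004 -0.001 | v 0.11 err 0.0 zmin 59 [ 0.63  0.55  2.11  3.52  0.49 -1.78]
10 x 8.7 0.2 -7.2 -0.054 0.250 0.028 | v 0.14 err 0.0 zmin 70 [ 0.7   0.37  2.2   3.67  0.7  -1.87]
14 x 3.1 21.5 -4.1 -0.128 -0.000 0.047 | v 0.77 err 0.0 zmin 173 [-0.31 -0.12  2.52  2.32  0.61 -1.02]
12 x -5.1 18.2 4.5 -0.127 -0.208 0.066 | v 0.42 err 0.0 zmin 150 [-0.81  0.15  2.34  1.76  0.63 -0.75]
8 x -1.8 -0.2 10.4 0.000 -0.000 -0.000 | v 0.28 err 0.0 zmin 90 [-0.68  0.42  2.22  2.11  0.61 -1.03]
```

```bash
python3 -m inch '.1 0 6.5 0 0 0;.1 0 6.5 0 0 0;.1 0 6.5 0 0 0;.1 0 6.5 0 0 0;.1 0 6.5 0 0 0;.1 0 6.5 0 0 0;0 0 0 0 0 0;0 0 0 0 0 0;0 0 0 0 0 0;0 0 0 0 0 0'|grep -E 'pos|force'
python3 -m inch '0 0 0 0 0 0;0 0 0 0 0 0;0 0 0 0 0 0;0 0 0 0 0 0;0 0 0 0 0 0;0 0 0 0 0 0;0 0 0 0 0 0;0 0 0 0 0 0;0 0 0 0 0 0;0 0 0 0 0 0' 0 80|grep -E 'pos|force|wid'
python3 - <<'E'
from sil import *
c=now()
a=plan(c,c[0]+[-20,-10,160],want(.35,18,-1),10)
b=plan(a,[440,90,240],want(.15,20,-1),13)
E
```

```text
eef_pos: [430.5, 400.7, 59.8]
force: [-0.4, 0.6, 0.2]
grip_force: 0.0
eef_pos: [430.8, 400.8, 59.8]
force: [-3.1, -1.8, 4.3]
grip_width: 0.123
grip_force: 78.2
10 x 13.2 0.2 -9.4 -0.055 0.283 0.026 | v 0.21 err 0.0 zmin 76 [ 0.7   0.25  2.18  3.75  0.62 -1.97]
13 x 0.3 23.0 -4.0 -0.139 -0.026 0.048 | v 0.91 err 0.0 zmin 221 [-0.33 -0.19  2.53  2.23  0.58 -0.93]
```

```bash
python3 -m inch '13.2 .2 -9.4 -.055 .283 .026;13.2 .2 -9.4 -.055 .283 .026;13.2 .2 -9.4 -.055 .283 .026;13.2 .2 -9.4 -.055 .283 .026;13.2 .2 -9.4 -.055 .283 .026;13.2 .2 -9.4 -.055 .283 .026;13.2 .2 -9.4 -.055 .283 .026;13.2 .2 -9.4 -.055 .283 .026;13.2 .2 -9.4 -.055 .283 .026;13.2 .2 -9.4 -.055 .283 .026'|grep -E 'pos|force|wid'
python3 -m inch '.2 15 -2.6 -.09 -.017 .031;.2 15 -2.6 -.09 -.017 .031;.2 15 -2.6 -.09 -.017 .031;.2 15 -2.6 -.09 -.017 .031;.2 15 -2.6 -.09 -.017 .031;.2 15 -2.6 -.09 -.017 .031;.2 15 -2.6 -.09 -.017 .031;.2 15 -2.6 -.09 -.017 .031;.2 15 -2.6 -.09 -.017 .031;.2 15 -2.6 -.09 -.017 .031'|grep -E 'pos|force|wid'
python3 -m inch '.2 15 -2.6 -.09 -.017 .031;.2 15 -2.6 -.09 -.017 .031;.2 15 -2.6 -.09 -.017 .031;.2 15 -2.6 -.09 -.017 .031;.2 15 -2.6 -.09 -.017 .031;.2 15 -2.6 -.09 -.017 .031;.2 15 -2.6 -.09 -.017 .031;.2 15 -2.6 -.09 -.017 .031;.2 15 -2.6 -.09 -.017 .031;.2 15 -2.6 -.09 -.017 .031'|grep -E 'pos|force|wid'
python3 - <<'E'
from sil import *
G=tcp([671-85,-127.5,31],-.03,35,-61,70)
e=plan(now(),G+[-60,0,60],want(-.03,35,-1),10); f=plan(e,G,want(-.03,35,-1),8)
g=plan(f,G+[85,0,0],want(-.03,35,-1),20);plan(g,G+[85,0,-20],want(-.03,35,-1),10)
E
```

```text
eef_pos: [409.8, 390.6, 219.2]
force: [-0.3, 0.3, -2.2]
grip_width: 0.118
grip_force: 78.4
eef_pos: [432.0, 239.8, 228.6]
force: [0.5, 0.2, -2.5]
grip_width: 0.129
grip_force: 78.3
eef_pos: [439.2, 88.1, 239.4]
force: [-0.5, 0.8, -2.4]
grip_width: 0.124
grip_force: 78.3
10 x -6.7 21.8 6.4 -0.152 -0.245 0.080 | v 0.50 err 0.0 zmin 150 [-0.82  0.14  2.35  1.76  0.63 -0.75]
8 x -1.8 -0.2 10.4 0.000 0.000 -0.000 | v 0.28 err 0.0 zmin 90 [-0.68  0.41  2.23  2.1   0.62 -1.04]
20 x 2.4 -0.1 3.5 0.000 0.000 0.000 | v 0.07 err 0.0 zmin 90 [-0.55  0.52  2.    2.11  0.5  -0.91]
10 x -1.6 -0.0 1.1 0.000 0.000 0.000 | v 0.05 err 0.0 zmin 70 [-0.55  0.57  2.    2.18  0.52 -1.  ]
```

```bash
python3 -m inch '-6.7 21.8 6.4 -.152 -.245 .08;-6.7 21.8 6.4 -.152 -.245 .08;-6.7 21.8 6.4 -.152 -.245 .08;-6.7 21.8 6.4 -.152 -.245 .08;-6.7 21.8 6.4 -.152 -.245 .08;-6.7 21.8 6.4 -.152 -.245 .08;-6.7 21.8 6.4 -.152 -.245 .08;-6.7 21.8 6.4 -.152 -.245 .08;-6.7 21.8 6.4 -.152 -.245 .08;-6.7 21.8 6.4 -.152 -.245 .08'|grep -E 'pos|force|wid'
python3 -m inch '-1.8 -.2 10.4 0 0 0;-1.8 -.2 10.4 0 0 0;-1.8 -.2 10.4 0 0 0;-1.8 -.2 10.4 0 0 0;-1.8 -.2 10.4 0 0 0;-1.8 -.2 10.4 0 0 0;-1.8 -.2 10.4 0 0 0;-1.8 -.2 10.4 0 0 0;0 0 0 0 0 0;0 0 0 0 0 0'|grep -E 'pos|force|wid'
python3 - <<'E'
from sil import *
c=cap('wrist','w12'); b=cap('side','sd12'); s=cap('scene','s12')
a=c['image'][:,:,::-1]
cv2.imwrite('pics/w12b.png',cv2.resize(a[10:250,90:410],(800,600),interpolation=cv2.INTER_CUBIC))
print(now()[0],now()[1].as_quat())
E
```

```text
eef_pos: [481.3, -126.9, 150.0]
force: [0.1, -0.4, -1.3]
grip_width: 0.121
grip_force: 78.3
eef_pos: [541.3, -125.6, 91.0]
force: [-0.6, -0.1, -1.6]
grip_width: 0.123
grip_force: 78.4
[ 541.38383754 -125.91336696   91.97851843] [ 0.88624795 -0.01294767  0.46298089  0.00675405]
```

View pics/w12b.png

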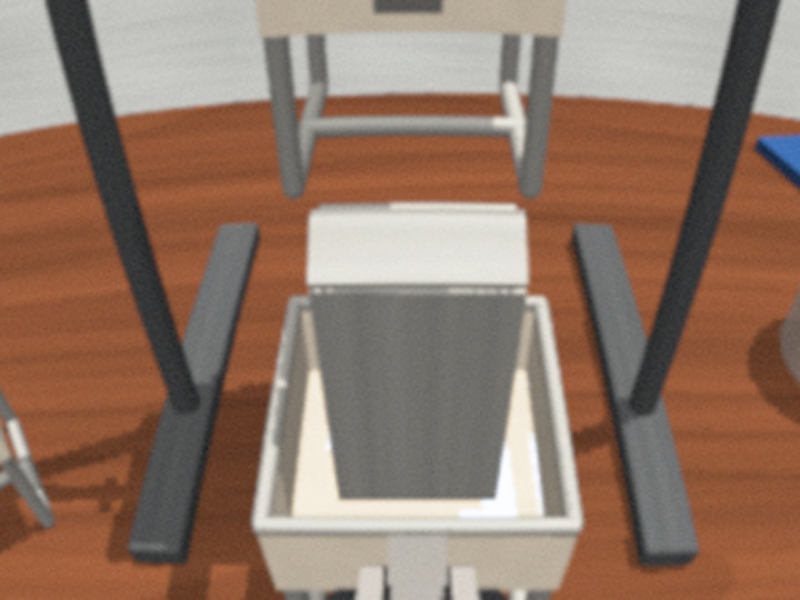

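The lower loop bar is at row 126, columns 303–523, and the held hook is centred at 418, so they line up.

Run:
```python
from sil import *
c=dict(ld('w12'))
L=[atz(c,90+(u+.5)/2.5-.5,10+(v+.5)/2.5-.5,133,True) for u,v in [(310,126),(413,126),(515,125)]]; print(np.array(L))
# reading bias from previous loop reading: +0.8; held yaw -.03
x,y,w=672.5,L[1][1],-.03; d=want(w,35,-1); u=np.array([np.cos(w),np.sin(w),0])
a=plan(now(),tcp(np.array([x,y,31])-30*u,w,35,-61.4,70),d,10)
b=plan(a,tcp([x,y,31],w,35,-61.4,70),d,8)
b=plan(b,tcp([x,y,13],w,35,-61.4,70),d,8)
```

```text
[[ 677.05558635  -96.68908846  133.        ]
 [ 674.69588855 -127.76499356  133.        ]
 [ 675.74470165 -158.62434622  133.        ]]
10 x 3.0 -0.2 4.6 -0.001 -0.003 0.000 | v 0.08 err 0.0 zmin 90 [-0.59  0.48  2.08  2.12  0.53 -0.96]
8 x 2.2 -0.0 3.1 -0.000 0.000 0.000 | v 0.06 err 0.0 zmin 90 [-0.55  0.52  2.    2.11  0.49 -0.91]
8 x -1.8 0.0 1.3 0.000 0.000 -0.000 | v 0.06 err 0.0 zmin 72 [-0.55  0.56  2.    2.17  0.52 -0.99]
```

```bash
python3 -m inch '3 -.2 4.6 0 0 0;3 -.2 4.6 0 0 0;3 -.2 4.6 0 0 0;3 -.2 4.6 0 0 0;3 -.2 4.6 0 0 0;3 -.2 4.6 0 0 0;3 -.2 4.6 0 0 0;3 -.2 4.6 0 0 0;3 -.2 4.6 0 0 0;3 -.2 4.6 0 0 0'| grep -E 'pos|force'
python3 -m inch '2.3 0 3.2 0 0 0;2.3 0 3.2 0 0 0;2.3 0 3.2 0 0 0;2.3 0 3.2 0 0 0;2.3 0 3.2 0 0 0;2.3 0 3.2 0 0 0;2.3 0 3.2 0 0 0;2.3 0 3.2 0 0 0;0 0 0 0 0 0;0 0 0 0 0 0'| grep -E 'pos|force'
python3 -m inch '-1.8 0 1.3 0 0 0;-1.8 0 1.3 0 0 0;-1.8 0 1.3 0 0 0;-1.8 0 1.3 0 0 0;-1.8 0 1.3 0 0 0;-1.8 0 1.3 0 0 0;-1.8 0 1.3 0 0 0;-1.8 0 1.3 0 0 0;0 0 0 0 0 0;0 0 0 0 0 0'| grep -E 'pos|force'
```

```text
eef_pos: [597.2, -125.4, 90.0]
force: [0.1, 0.4, -2.3]
grip_force: 78.5
eef_pos: [628.2, -126.3, 90.5]
force: [-0.1, -0.6, -2.3]
grip_force: 78.5
eef_pos: [628.6, -126.4, 73.0]
force: [-0.8, -0.2, -0.5]
grip_force: 78.7
```

```bash
python3 -m inch '-.8 0 .6 0 0 0;-.8 0 .6 0 0 0;0 0 0 0 0 0;0 0 0 0 0 0;0 0 0 0 0 0;0 0 0 0 0 0;0 0 0 0 0 0;0 0 0 0 0 0;0 0 0 0 0 0;0 0 0 0 0 0'| grep -E 'pos|force'
python3 -m inch '-.4 0 .3 0 0 0;-.4 0 .3 0 0 0;0 0 0 0 0 0;0 0 0 0 0 0;0 0 0 0 0 0;0 0 0 0 0 0;0 0 0 0 0 0;0 0 0 0 0 0;0 0 0 0 0 0;0 0 0 0 0 0'| grep -E 'pos|force'
```

```text
eef_pos: [629.4, -126.6, 72.2]
force: [-0.2, 0.1, 4.4]
grip_force: 78.9
eef_pos: [629.9, -126.7, 71.9]
force: [0.1, 0.1, 7.3]
grip_force: 79.0
```

```bash
python3 -m inch '1.2 0 -.8 0 0 0;0 0 0 0 0 0;0 0 0 0 0 0;0 0 0 0 0 0;0 0 0 0 0 0;0 0 0 0 0 0;0 0 0 0 0 0;0 0 0 0 0 0;0 0 0 0 0 0;0 0 0 0 0 0' .3| grep -E 'pos|force|wid'
python3 -m inch '0 0 -6 0 0 0;0 0 -6 0 0 0;0 0 -6 0 0 0;0 0 -12 0 0 0;0 0 -15 0 0 0;0 0 -15 0 0 0;0 0 -15 0 0 0;0 0 -15 0 0 0;0 0 -15 0 0 0;0 0 -15 0 0 0'| grep -E 'pos|force|time'
python3 - <<'E'
from sil import *
c=cap('wrist','w13'); b=cap('side','sd13'); s=cap('scene','s13')
print(fit(c,[673,-127,-.03],(),40,True,11)); print(fit(c,[672,-128,-.03],(),40,True,129))
q=None
for i,q0 in enumerate([[631.4,66,.58],[523.1,337.4,.395]]): print(fit(s,q0,(),66,False)) 
q=[631.4,66,.575];d=want(q[2],35,-1); T=tcp([q[0],q[1],0],q[2],35,-61)
s=now()
a=plan(s,T-120*d.as_matrix()[:,2]+[0,0,50],d,16);plan(a,T,d,10)
a['image'] if 0 else None
im=b['image'][:,:,::-1]; sc=ld('s13')['image'][:,:,::-1]
E
```

```text
eef_pos: [628.6, -126.4, 71.2]
force: [1.0, -0.2, -0.3]
grip_width: 0.299
grip_force: 0.0
time_s: 42.97
eef_pos: [529.1, -123.3, 140.4]
force: [-0.3, -0.0, -0.4]
grip_force: 0.0
(array([ 6.73855349e+02, -1.27320727e+02, -3.20470508e-02]), np.float64(0.06646900358093236))
(array([ 6.73596966e+02, -1.27579072e+02, -3.04118173e-02]), np.float64(0.15920100738253376))
(array([6.33494849e+02, 6.64026405e+01, 5.75990693e-01]), np.float64(0.015413718209206194))
(array([5.26032063e+02, 3.38030512e+02, 3.90853912e-01]), np.float64(0.02247768287200565))
16 x 2.3 -7.2 -0.8 0.297 -0.002 -0.206 | v 0.29 err 0.0 zmin 143 [-0.69  0.19  2.16  1.28  0.95 -0.59]
10 x -4.1 -0.0 14.9 -0.000 -0.000 0.000 | v 0.28 err 0.0 zmin 59 [-0.45  0.58  2.03  1.68  0.78 -0.91]
```

```bash
python3 -m inch '3.7 -11.5 -1.3 .475 0 -.33;3.7 -11.5 -1.3 .475 0 -.33;3.7 -11.5 -1.3 .475 0 -.33;3.7 -11.5 -1.3 .475 0 -.33;3.7 -11.5 -1.3 .475 0 -.33;3.7 -11.5 -1.3 .475 0 -.33;3.7 -11.5 -1.3 .475 0 -.33;3.7 -11.5 -1.3 .475 0 -.33;3.7 -11.5 -1.3 .475 0 -.33;3.7 -11.5 -1.3 .475 0 -.33' .6| grep -E 'pos|force'
python3 - <<'E'
from sil import *
c=cap('wrist','w14')
q,e=fit(c,[631.6,66,.575],(),66); print(q,e)
d=want(q[2],35,-1); T=tcp([q[0],q[1],0],q[2],35,-61)
plan(now(),T-40*d.as_matrix()[:,2],d,8)
E
```

```text
eef_pos: [513.0, -10.6, 177.5]
force: [-0.8, 0.9, 0.4]
grip_force: 0.0
[6.30202839e+02 6.58751236e+01 5.77533438e-01] 0.031887909167773884
8 x -5.5 0.1 13.2 -0.006 -0.005 0.004 | v 0.27 err 0.0 zmin 82 [-0.52  0.49  2.1   1.59  0.82 -0.88]
```

```bash
python3 -m inch '-5.5 .1 13.2 -.006 -.005 .004;-5.5 .1 13.2 -.006 -.005 .004;-5.5 .1 13.2 -.006 -.005 .004;-5.5 .1 13.2 -.006 -.005 .004;-5.5 .1 13.2 -.006 -.005 .004;-5.5 .1 13.2 -.006 -.005 .004;-5.5 .1 13.2 -.006 -.005 .004;-5.5 .1 13.2 -.006 -.005 .004;0 0 0 0 0 0;0 0 0 0 0 0'|grep -E 'pos|force'
python3 -m inch '0 0 8 0 0 0;0 0 8 0 0 0;0 0 8 0 0 0;0 0 8 0 0 0;0 0 8 0 0 0;0 0 0 0 0 0;0 0 0 0 0 0;0 0 0 0 0 0;0 0 0 0 0 0;0 0 0 0 0 0'|grep -E 'pos|force'
python3 -m inch '0 0 0 0 0 0;0 0 0 0 0 0;0 0 0 0 0 0;0 0 0 0 0 0;0 0 0 0 0 0;0 0 0 0 0 0;0 0 0 0 0 0;0 0 0 0 0 0;0 0 0 0 0 0;0 0 0 0 0 0' 0 80|grep -E 'pos|force|wid'
python3 - <<'E'
from sil import *
# tray fit from w14/scene: reuse scene corners (rim z=28)
c=now()
a=plan(c,c[0]+[-90,-40,100],want(.35,35,-1),8)
yt=-.39; u=np.array([np.cos(yt),np.sin(yt),0]); v=np.array([-np.sin(yt),np.cos(yt),0]); t0=np.array([487.3,-380.7,0])
b=plan(a,[430,-180,190],want(-.2,35,-1),10)
for n,k in(('far',-52),('near',52)):
  G=tcp(t0+v*k+[0,0,5],yt,35,-61,70); print(n,t0+v*k)
  e=plan(b,G+[0,0,70],want(yt,35,-1),10); plan(e,G,want(yt,35,-1),8)
E
```

```text
eef_pos: [564.8, 21.8, 80.4]
force: [-0.3, 0.3, 0.4]
grip_force: 0.0
eef_pos: [592.3, 39.1, 58.4]
force: [0.3, -0.1, 0.4]
grip_force: 0.0
eef_pos: [592.4, 39.2, 58.3]
force: [-1.1, -0.3, 2.9]
grip_width: 0.124
grip_force: 78.1
8 x 3.2 -0.7 -17.3 -0.216 0.001 0.151 | v 0.44 err 0.0 zmin 71 [-0.61  0.15  2.29  1.56  0.74 -0.67]
10 x -2.6 17.3 -9.3 -0.430 -0.000 0.301 | v 0.31 err 0.0 zmin 161 [-1.01 -0.05  2.39  1.53  0.63 -0.49]
far [ 467.53020241 -428.79527111    0.        ]
10 x -1.1 22.4 8.2 -0.149 -0.000 0.104 | v 0.35 err 0.0 zmin 134 [-1.25  0.38  2.06  1.63  0.67 -0.67]
8 x -7.2 0.0 5.0 0.000 -0.000 -0.000 | v 0.21 err 0.0 zmin 64 [-1.25  0.55  2.09  1.86  0.71 -0.96]
near [ 507.06979759 -332.60472889    0.        ]
10 x -0.5 12.0 9.1 -0.149 -0.000 0.104 | v 0.29 err 0.0 zmin 134 [-1.04  0.3   2.19  1.9   0.55 -0.79]
8 x -7.2 0.0 5.0 0.000 -0.000 -0.000 | v 0.27 err 0.0 zmin 64 [-1.04  0.49  2.21  2.18  0.65 -1.14]
```

```bash
python3 -m inch '0 0 0 0 0 0;3.2 -.7 -17.3 -.216 0 .151;3.2 -.7 -17.3 -.216 0 .151;3.2 -.7 -17.3 -.216 0 .151;3.2 -.7 -17.3 -.216 0 .151;3.2 -.7 -17.3 -.216 0 .151;3.2 -.7 -17.3 -.216 0 .151;3.2 -.7 -17.3 -.216 0 .151;3.2 -.7 -17.3 -.216 0 .151;0 0 0 0 0 0'|grep -E 'pos|force|wid'
python3 -m inch '-2.6 17.3 -9.3 -.43 0 .301;-2.6 17.3 -9.3 -.43 0 .301;-2.6 17.3 -9.3 -.43 0 .301;-2.6 17.3 -9.3 -.43 0 .301;-2.6 17.3 -9.3 -.43 0 .301;-2.6 17.3 -9.3 -.43 0 .301;-2.6 17.3 -9.3 -.43 0 .301;-2.6 17.3 -9.3 -.43 0 .301;-2.6 17.3 -9.3 -.43 0 .301;-2.6 17.3 -9.3 -.43 0 .301'|grep -E 'pos|force|wid'
python3 -m inch '-1.1 22.4 8.2 -.149 0 .104;-1.1 22.4 8.2 -.149 0 .104;-1.1 22.4 8.2 -.149 0 .104;-1.1 22.4 8.2 -.149 0 .104;-1.1 22.4 8.2 -.149 0 .104;-1.1 22.4 8.2 -.149 0 .104;-1.1 22.4 8.2 -.149 0 .104;-1.1 22.4 8.2 -.149 0 .104;-1.1 22.4 8.2 -.149 0 .104;-1.1 22.4 8.2 -.149 0 .104'|grep -E 'pos|force|wid'
python3 - <<'E'
from sil import *
c=cap('wrist','w15')
yt=-.39; G=tcp([467.5,-428.8,5],yt,35,-61,70); d=want(yt,35,-1)
plan(now(),G+[0,0,8],d,8); print(now()[0],G)
# dark-mask tray corners in scene (before basket inside)
im=ld('scene0')['image'].astype(int); m=((im.max(2)<50)).astype(np.uint8)
n,l,st,ce=cv2.connectedComponentsWithStats(m); 
for i in range(1,n):
  if st[i,4]>800: h=cv2.convexHull(np.argwhere(l==i)[:,::-1].astype(np.int32)); print(st[i],cv2.approxPolyDP(h,4,True).reshape(-1,2).tolist())
E
```

```text
eef_pos: [501.1, -0.7, 159.6]
force: [-0.3, -0.2, -1.4]
grip_width: 0.122
grip_force: 78.4
eef_pos: [429.9, -180.5, 190.1]
force: [-0.4, 0.7, -1.5]
grip_width: 0.122
grip_force: 78.6
eef_pos: [425.6, -412.6, 133.1]
force: [0.5, 0.1, -1.1]
grip_width: 0.116
grip_force: 78.7
8 x -6.3 -0.6 4.2 0.006 0.003 -0.002 | v 0.19 err 0.0 zmin 72 [-1.25  0.53  2.08  1.84  0.7  -0.93]
[ 424.84479124 -416.18690352  132.85835036] [ 425.47572914 -411.52571691   64.10204771]
[111  56  80  35 920] [[190, 59], [186, 68], [147, 88], [124, 90], [111, 76], [114, 61], [141, 56]]
[ 110  161   76   62 2273] [[185, 188], [156, 222], [110, 191], [140, 161]]
[ 456  226   56   85 1499] [[511, 310], [457, 288], [472, 228], [482, 227], [509, 272]]
```

```bash
python3 -m inch '-6.3 -.6 4.2 0 0 0;-6.3 -.6 4.2 0 0 0;-6.3 -.6 4.2 0 0 0;-6.3 -.6 4.2 0 0 0;-6.3 -.6 4.2 0 0 0;-6.3 -.6 4.2 0 0 0;-6.3 -.6 4.2 0 0 0;-6.3 -.6 4.2 0 0 0;0 0 0 0 0 0;0 0 0 0 0 0'|grep -E 'pos|force|wid'
python3 -m inch '-1.6 0 1.1 0 0 0;-1.6 0 1.1 0 0 0;-1.6 0 1.1 0 0 0;-.8 0 .6 0 0 0;-.8 0 .6 0 0 0;0 0 0 0 0 0;0 0 0 0 0 0;0 0 0 0 0 0;0 0 0 0 0 0;0 0 0 0 0 0'|grep -E 'pos|force|wid'
```

```text
eef_pos: [426.1, -406.3, 73.3]
force: [-0.2, -0.4, -0.6]
grip_width: 0.122
grip_force: 78.6
eef_pos: [426.1, -406.7, 66.5]
force: [0.0, -0.9, -1.1]
grip_width: 0.121
grip_force: 78.6
```

```bash
python3 -m inch '-.8 0 .6 0 0 0;-.8 0 .6 0 0 0;-.8 0 .6 0 0 0;0 0 0 0 0 0;0 0 0 0 0 0;0 0 0 0 0 0;0 0 0 0 0 0;0 0 0 0 0 0;0 0 0 0 0 0;0 0 0 0 0 0'|grep -E 'pos|force'
python3 -m inch '-.8 0 .6 0 0 0;-.8 0 .6 0 0 0;0 0 0 0 0 0;0 0 0 0 0 0;0 0 0 0 0 0;0 0 0 0 0 0;0 0 0 0 0 0;0 0 0 0 0 0;0 0 0 0 0 0;0 0 0 0 0 0'|grep -E 'pos|force'
```

```text
eef_pos: [426.2, -406.7, 63.5]
force: [-0.0, -0.0, -0.9]
grip_force: 78.6
eef_pos: [426.5, -407.1, 62.2]
force: [-3.2, 1.2, 5.7]
grip_force: 79.6
```

Contact is at the expected floor height (tcp 62–63). Releasing and retreating.

```bash
python3 -m inch '.8 0 -.5 0 0 0;0 0 0 0 0 0;0 0 0 0 0 0;0 0 0 0 0 0;0 0 0 0 0 0;0 0 0 0 0 0;0 0 0 0 0 0;0 0 0 0 0 0;0 0 0 0 0 0;0 0 0 0 0 0' .3| grep -E 'pos|force|wid'
python3 -m inch '0 0 -6 0 0 0;0 0 -6 0 0 0;0 0 -6 0 0 0;0 0 -12 0 0 0;0 0 -15 0 0 0;0 0 -15 0 0 0;0 0 -15 0 0 0;0 0 -15 0 0 0;0 0 -15 0 0 0;0 0 -15 0 0 0'| grep -E 'pos|force|time'
python3 - <<'E'
from sil import *
c=cap('wrist','w16'); s=cap('scene','s16'); print(fit(s,[525.5,338,.395],(),66,False))
q=[523,337.4,.395];d=want(q[2],35,-1); T=tcp([q[0],q[1],0],q[2],35,-61)
a=plan(now(),[400,-150,240],want(-.1,20,-1),14)
a=plan(a,[430,80,240],want(.15,20,-1),10)
b=plan(a,T+[-75,-35,110],want(q[2],20,-1),10)
plan(b,T-40*d.as_matrix()[:,2],d,10)
E
```

```text
eef_pos: [426.3, -406.8, 62.4]
force: [-0.0, 0.0, 0.7]
grip_width: 0.295
grip_force: 0.0
time_s: 54.05
eef_pos: [334.6, -368.8, 131.9]
force: [0.1, 0.1, 1.0]
grip_force: 0.0
(array([5.26066370e+02, 3.38129145e+02, 3.88881930e-01]), np.float64(0.022278349847807785))
14 x 7.0 -16.5 -3.1 0.178 0.177 -0.090 | v 0.29 err 0.0 zmin 140 [-1.27 -0.21  2.55  1.58  1.04 -0.69]
10 x 1.1 -23.0 3.1 0.224 -0.000 -0.082 | v 0.69 err 5.3 zmin 240 [-0.4  -0.24  2.56  2.11  0.61 -0.84]
10 x -5.6 -20.5 5.2 0.220 0.000 -0.080 | v 0.73 err 0.3 zmin 169 [ 0.36  0.22  2.45  3.09  0.76 -1.55]
10 x -5.5 -0.3 8.4 0.000 -0.250 -0.000 | v 0.15 err 0.0 zmin 82 [ 0.38  0.42  2.25  3.11  0.5  -1.55]
```

Run:
```python
from sil import *
q=[523,337.4,.395];d=want(q[2],35,-1); T=tcp([q[0],q[1],0],q[2],35,-61)
a=plan(now(),[440,-140,240],want(-.1,22,-1),10)
a=plan(a,[465,80,240],want(.15,20,-1),10)
b=plan(a,T+[-65,-30,110],want(q[2],20,-1),10)
plan(b,T-40*d.as_matrix()[:,2],d,10)
```

```text
10 x 11.4 -25.1 -1.4 0.247 0.215 -0.131 | v 0.41 err 0.0 zmin 142 [-1.03 -0.13  2.46  1.71  0.85 -0.68]
10 x 1.0 -22.0 2.6 0.223 0.033 -0.086 | v 0.55 err 0.0 zmin 240 [-0.33 -0.12  2.48  2.25  0.59 -0.95]
10 x -6.4 -21.6 3.1 0.220 0.000 -0.080 | v 0.57 err 0.0 zmin 169 [ 0.36  0.24  2.43  3.09  0.75 -1.55]
10 x -6.0 -0.3 7.4 0.000 -0.250 -0.000 | v 0.14 err 0.0 zmin 82 [ 0.38  0.42  2.25  3.11  0.5  -1.55]
```

```bash
python3 -m inch '11.4 -25.1 -1.4 .247 .215 -.131;11.4 -25.1 -1.4 .247 .215 -.131;11.4 -25.1 -1.4 .247 .215 -.131;11.4 -25.1 -1.4 .247 .215 -.131;11.4 -25.1 -1.4 .247 .215 -.131;11.4 -25.1 -1.4 .247 .215 -.131;11.4 -25.1 -1.4 .247 .215 -.131;11.4 -25.1 -1.4 .247 .215 -.131;11.4 -25.1 -1.4 .247 .215 -.131;11.4 -25.1 -1.4 .247 .215 -.131' .6|grep -E 'pos|force'
python3 -m inch '1 -22 2.6 .223 .033 -.086;1 -22 2.6 .223 .033 -.086;1 -22 2.6 .223 .033 -.086;1 -22 2.6 .223 .033 -.086;1 -22 2.6 .223 .033 -.086;1 -22 2.6 .223 .033 -.086;1 -22 2.6 .223 .033 -.086;1 -22 2.6 .223 .033 -.086;1 -22 2.6 .223 .033 -.086;1 -22 2.6 .223 .033 -.086'|grep -E 'pos|force'
python3 -m inch '-6.4 -21.6 3.1 .22 0 -.08;-6.4 -21.6 3.1 .22 0 -.08;-6.4 -21.6 3.1 .22 0 -.08;-6.4 -21.6 3.1 .22 0 -.08;-6.4 -21.6 3.1 .22 0 -.08;-6.4 -21.6 3.1 .22 0 -.08;-6.4 -21.6 3.1 .22 0 -.08;-6.4 -21.6 3.1 .22 0 -.08;-6.4 -21.6 3.1 .22 0 -.08;-6.4 -21.6 3.1 .22 0 -.08'|grep -E 'pos|force'
python3 - <<'E'
from sil import *
c=cap('wrist','w17')
q,e=fit(c,[523,337.4,.395],(),66); print(q,e)
d=want(q[2],35,-1); T=tcp([q[0],q[1],0],q[2],35,-61)
plan(now(),T-40*d.as_matrix()[:,2],d,10)
E
```

```text
eef_pos: [441.2, -138.6, 239.3]
force: [-0.0, -0.7, 0.1]
grip_force: 0.0
eef_pos: [465.3, 81.3, 239.2]
force: [-0.4, -0.2, 0.2]
grip_force: 0.0
eef_pos: [415.8, 291.3, 168.2]
force: [0.7, -0.5, 1.0]
grip_force: 0.0
[5.23113389e+02 3.37764823e+02 3.85520734e-01] 0.027952028655283317
10 x -5.8 -0.0 7.3 -0.015 -0.247 0.006 | v 0.14 err 0.0 zmin 82 [ 0.39  0.42  2.25  3.14  0.49 -1.57]
```

```bash
python3 -m inch '-5.8 0 7.3 -.015 -.247 .006;-5.8 0 7.3 -.015 -.247 .006;-5.8 0 7.3 -.015 -.247 .006;-5.8 0 7.3 -.015 -.247 .006;-5.8 0 7.3 -.015 -.247 .006;-5.8 0 7.3 -.015 -.247 .006;-5.8 0 7.3 -.015 -.247 .006;-5.8 0 7.3 -.015 -.247 .006;-5.8 0 7.3 -.015 -.247 .006;-5.8 0 7.3 -.015 -.247 .006'|grep -E 'pos|force'
python3 -m inch '0 0 8 0 0 0;0 0 8 0 0 0;0 0 8 0 0 0;0 0 8 0 0 0;0 0 7 0 0 0;0 0 0 0 0 0;0 0 0 0 0 0;0 0 0 0 0 0;0 0 0 0 0 0;0 0 0 0 0 0'|grep -E 'pos|force'
python3 -m inch '0 0 0 0 0 0;0 0 0 0 0 0;0 0 0 0 0 0;0 0 0 0 0 0;0 0 0 0 0 0;0 0 0 0 0 0;0 0 0 0 0 0;0 0 0 0 0 0;0 0 0 0 0 0;0 0 0 0 0 0' 0 80|grep -E 'pos|force|wid'
python3 - <<'E'
from sil import *
c=now(); q=[523.1,337.8,.3855]; T=tcp([q[0],q[1],0],q[2],35,-61); print('target',T)
a=plan(c,c[0]+[-40,-40,130],want(.3,20,-1),10)
a=plan(a,[460,80,235],want(.1,20,-1),10)
b=plan(a,[430,-180,200],want(-.25,30,-1),10)
yt=-.39; v=np.array([-np.sin(yt),np.cos(yt),0]); t0=np.array([487.3,-380.7,0])
G=tcp(t0+v*54+[0,0,13],yt,35,-61,70); d=want(yt,35,-1)
e=plan(b,G+[0,0,60],d,10); plan(e,G,d,8)
E
```

```text
eef_pos: [452.6, 305.2, 83.8]
force: [-0.1, -0.4, -0.2]
grip_force: 0.0
eef_pos: [482.0, 317.0, 62.7]
force: [-0.3, 0.6, 0.6]
grip_force: 0.0
eef_pos: [482.1, 317.1, 62.5]
force: [-2.3, -0.9, 3.1]
grip_width: 0.122
grip_force: 78.9
target [480.99842063 320.71500039  59.10204771]
10 x 9.1 2.5 -10.7 -0.069 0.247 0.035 | v 0.25 err 0.0 zmin 76 [ 0.37  0.19  2.36  3.25  0.63 -1.63]
10 x 3.2 19.7 -3.7 -0.179 0.000 0.065 | v 0.59 err 0.0 zmin 197 [-0.29 -0.11  2.49  2.41  0.56 -1.06]
10 x -3.7 26.3 0.0 -0.303 -0.165 0.141 | v 0.60 err 0.0 zmin 200 [-1.01 -0.07  2.43  1.74  0.65 -0.65]
10 x -1.7 11.6 10.0 -0.113 -0.083 0.072 | v 0.32 err 0.0 zmin 132 [-1.04  0.31  2.19  1.91  0.55 -0.81]
8 x -6.1 0.0 4.3 0.000 0.000 -0.000 | v 0.23 err 0.0 zmin 72 [-1.04  0.47  2.21  2.16  0.64 -1.11]
```

```bash
python3 -m inch '9.1 2.5 -10.7 -.069 .247 .035;9.1 2.5 -10.7 -.069 .247 .035;9.1 2.5 -10.7 -.069 .247 .035;9.1 2.5 -10.7 -.069 .247 .035;9.1 2.5 -10.7 -.069 .247 .035;9.1 2.5 -10.7 -.069 .247 .035;9.1 2.5 -10.7 -.069 .247 .035;9.1 2.5 -10.7 -.069 .247 .035;9.1 2.5 -10.7 -.069 .247 .035;9.1 2.5 -10.7 -.069 .247 .035'|grep -E 'pos|force|wid'
python3 -m inch '3.2 19.7 -3.7 -.179 0 .065;3.2 19.7 -3.7 -.179 0 .065;3.2 19.7 -3.7 -.179 0 .065;3.2 19.7 -3.7 -.179 0 .065;3.2 19.7 -3.7 -.179 0 .065;3.2 19.7 -3.7 -.179 0 .065;3.2 19.7 -3.7 -.179 0 .065;3.2 19.7 -3.7 -.179 0 .065;3.2 19.7 -3.7 -.179 0 .065;3.2 19.7 -3.7 -.179 0 .065'|grep -E 'pos|force|wid'
python3 -m inch '-3.7 26.3 0 -.303 -.165 .141;-3.7 26.3 0 -.303 -.165 .141;-3.7 26.3 0 -.303 -.165 .141;-3.7 26.3 0 -.303 -.165 .141;-3.7 26.3 0 -.303 -.165 .141;-3.7 26.3 0 -.303 -.165 .141;-3.7 26.3 0 -.303 -.165 .141;-3.7 26.3 0 -.303 -.165 .141;-3.7 26.3 0 -.303 -.165 .141;-3.7 26.3 0 -.303 -.165 .141'|grep -E 'pos|force|wid'
python3 - <<'E'
from sil import *
s=cap('scene','s18'); print(fit(s,[467,-424,-.39],(),66,False,4))
yt=-.39; v=np.array([-np.sin(yt),np.cos(yt),0]); t0=np.array([487.3,-380.7,0])
G=tcp(t0+v*56+[0,0,13],yt,35,-61,70); d=want(yt,35,-1)
e=plan(now(),G+[0,0,60],d,10); plan(e,G,d,8)
E
```

```text
eef_pos: [441.7, 276.3, 192.9]
force: [-0.0, 0.4, -1.3]
grip_width: 0.123
grip_force: 78.4
eef_pos: [459.6, 78.4, 235.3]
force: [-0.9, 0.0, -1.7]
grip_width: 0.124
grip_force: 78.4
eef_pos: [429.2, -182.0, 200.4]
force: [1.2, 0.9, -1.9]
grip_width: 0.12
grip_force: 78.4
(array([ 5.19085342e+02, -4.03230439e+02, -2.69448214e-01]), np.float64(0.42284714259851547))
10 x -1.8 10.8 10.0 -0.106 -0.082 0.070 | v 0.31 err 0.0 zmin 132 [-1.03  0.3   2.19  1.92  0.55 -0.81]
8 x -6.1 0.0 4.3 0.000 0.000 -0.000 | v 0.23 err 0.0 zmin 72 [-1.03  0.47  2.21  2.17  0.64 -1.11]
```

```bash
python3 -m inch '-1.8 10.8 10 -.106 -.082 .07;-1.8 10.8 10 -.106 -.082 .07;-1.8 10.8 10 -.106 -.082 .07;-1.8 10.8 10 -.106 -.082 .07;-1.8 10.8 10 -.106 -.082 .07;-1.8 10.8 10 -.106 -.082 .07;-1.8 10.8 10 -.106 -.082 .07;-1.8 10.8 10 -.106 -.082 .07;-1.8 10.8 10 -.106 -.082 .07;-1.8 10.8 10 -.106 -.082 .07'|grep -E 'pos|force|wid'
python3 - <<'E'
from sil import *
for f,fi in(('s16',False),('s18',False),('w16',True)):
  c=dict(ld(f)); im=cv2.resize(c['image'],None,fx=4,fy=4,interpolation=cv2.INTER_LINEAR)
  M=mask(c)&(im.max(2)>75).astype(np.uint8); print(f,fit(c,[469,-424,-.39],(),66,fi,4,M=M))
yt=-.39; v=np.array([-np.sin(yt),np.cos(yt),0]); t0=np.array([487.3,-380.7,0])
G=tcp(t0+v*56+[0,0,13],yt,35,-61,70); d=want(yt,35,-1)
plan(now(),G,d,8)
E
```

```text
eef_pos: [468.5, -306.6, 131.4]
force: [0.7, 0.4, -2.3]
grip_width: 0.123
grip_force: 78.5
s16 (array([ 4.72188413e+02, -4.23948046e+02, -3.95993126e-01]), np.float64(0.058047811163967004))
s18 (array([ 4.71586503e+02, -4.24212878e+02, -3.92596186e-01]), np.float64(0.05834888902270127))
w16 (array([ 4.70157999e+02, -4.23991364e+02, -3.82637456e-01]), np.float64(0.04045138596697915))
8 x -6.1 0.7 4.3 -0.008 -0.000 0.003 | v 0.23 err 0.0 zmin 72 [-1.03  0.47  2.21  2.17  0.64 -1.11]
```

Wide1 stands undisturbed at (470,-424). Lowering wide2.

```bash
python3 -m inch '-6.1 .1 4.3 0 0 0;-6.1 .1 4.3 0 0 0;-6.1 .1 4.3 0 0 0;-6.1 .1 4.3 0 0 0;-6.1 .1 4.3 0 0 0;-6.1 .1 4.3 0 0 0;-5.1 .1 3.6 0 0 0;-3.3 0 2.3 0 0 0;0 0 0 0 0 0;0 0 0 0 0 0'|grep -E 'pos|force|wid'
python3 -m inch '-1.6 0 1.1 0 0 0;-1.6 0 1.1 0 0 0;-.8 0 .6 0 0 0;0 0 0 0 0 0;0 0 0 0 0 0;0 0 0 0 0 0;0 0 0 0 0 0;0 0 0 0 0 0;0 0 0 0 0 0;0 0 0 0 0 0'|grep -E 'pos|force|wid'
```

```text
eef_pos: [468.5, -306.8, 77.0]
force: [0.0, -0.1, -2.3]
grip_width: 0.124
grip_force: 78.5
eef_pos: [468.6, -306.8, 72.4]
force: [-0.4, -0.2, -1.4]
grip_width: 0.122
grip_force: 78.6
```

```bash
python3 -m inch '-1.6 0 1.1 0 0 0;-.8 0 .6 0 0 0;0 0 0 0 0 0;0 0 0 0 0 0;0 0 0 0 0 0;0 0 0 0 0 0;0 0 0 0 0 0;0 0 0 0 0 0;0 0 0 0 0 0;0 0 0 0 0 0'|grep -E 'pos|force|wid'
```

```text
eef_pos: [468.6, -306.9, 69.4]
force: [0.3, -0.0, -1.4]
grip_width: 0.124
grip_force: 78.6
```

```bash
python3 -m inch '-1.6 0 1.1 0 0 0;-.8 0 .6 0 0 0;0 0 0 0 0 0;0 0 0 0 0 0;0 0 0 0 0 0;0 0 0 0 0 0;0 0 0 0 0 0;0 0 0 0 0 0;0 0 0 0 0 0;0 0 0 0 0 0'|grep -E 'pos|force|wid'
python3 -m inch '-.6 0 .4 0 0 0;0 0 0 0 0 0;0 0 0 0 0 0;0 0 0 0 0 0;0 0 0 0 0 0;0 0 0 0 0 0;0 0 0 0 0 0;0 0 0 0 0 0;0 0 0 0 0 0;0 0 0 0 0 0'|grep -E 'pos|force|wid'
```

```text
eef_pos: [468.7, -306.9, 66.6]
force: [-0.6, 0.8, 3.4]
grip_width: 0.122
grip_force: 78.8
eef_pos: [468.9, -306.8, 66.4]
force: [-2.4, 3.3, 8.8]
grip_width: 0.123
grip_force: 79.7
```

Contact as expected. Release, retreat, final check montage.

```bash
python3 -m inch '.7 0 -.5 0 0 0;0 0 0 0 0 0;0 0 0 0 0 0;0 0 0 0 0 0;0 0 0 0 0 0;0 0 0 0 0 0;0 0 0 0 0 0;0 0 0 0 0 0;0 0 0 0 0 0;0 0 0 0 0 0' .3| grep -E 'pos|force|wid'
python3 -m inch '0 0 -6 0 0 0;0 0 -6 0 0 0;0 0 -6 0 0 0;0 0 -12 0 0 0;0 0 -15 0 0 0;0 0 -15 0 0 0;0 0 -15 0 0 0;0 0 -15 0 0 0;0 0 -15 0 0 0;0 0 -15 0 0 0'| grep -E 'pos|force|time'
python3 -m inch '0 0 -5 0 0 0;0 0 -5 0 0 0;0 0 0 0 0 0;0 0 0 0 0 0;0 0 0 0 0 0;0 0 0 0 0 0;0 0 0 0 0 0;0 0 0 0 0 0;0 0 0 0 0 0;0 0 0 0 0 0'| grep -E 'pos|time'
python3 - <<'E'
from sil import *
c=cap('wrist','w20'); s=cap('scene','s20'); b=cap('side','sd20')
S=s['image'];im=cv2.resize(S,None,fx=4,fy=4,interpolation=cv2.INTER_LINEAR); M=mask(s)&(im.max(2)>75).astype(np.uint8)
t0=np.array([487.3,-380.7]);
for q0 in([471,-424,-.39],[508,-329,-.39]):
  q,e=fit(s,q0,(),66,False,4,M=M); r=q[:2]-t0; cs,sn=np.cos(-.39),np.sin(-.39); print(q,e,'tray xy',cs*r[0]+sn*r[1],-sn*r[0]+cs*r[1])
A=cv2.resize(S[140:290,90:300],(800,571),interpolation=cv2.INTER_CUBIC); 
a=cv2.resize(S[145:285,95:255],(400,350),interpolation=cv2.INTER_CUBIC); d=cv2.resize(b['image'][90:230,200:360],(400,350),interpolation=cv2.INTER_CUBIC)
w=cv2.resize(c['image'][:240],(512,240))
o=np.zeros((600,800,3),np.uint8); o[:350,:400]=a;o[:350,400:]=d;o[355:595,:512]=w; cv2.imwrite('pics/final.png',o[:,:,::-1])
E
```

```text
eef_pos: [468.6, -306.8, 66.6]
force: [-0.1, 0.2, 0.4]
grip_width: 0.3
grip_force: 0.0
time_s: 68.42
eef_pos: [376.4, -269.6, 135.7]
force: [-0.3, 0.2, -0.0]
grip_force: 0.0
time_s: 69.25
eef_pos: [369.7, -267.2, 140.9]
[ 4.72562792e+02 -4.23080410e+02 -3.84847434e-01] 0.16346384818640403 tray xy 2.481964054304937 -44.800941097687705
[ 5.13547189e+02 -3.22567358e+02 -3.72076075e-01] 0.2332784586305713 tray xy 2.1749059263274724 63.74628461217586
```

View pics/final.png

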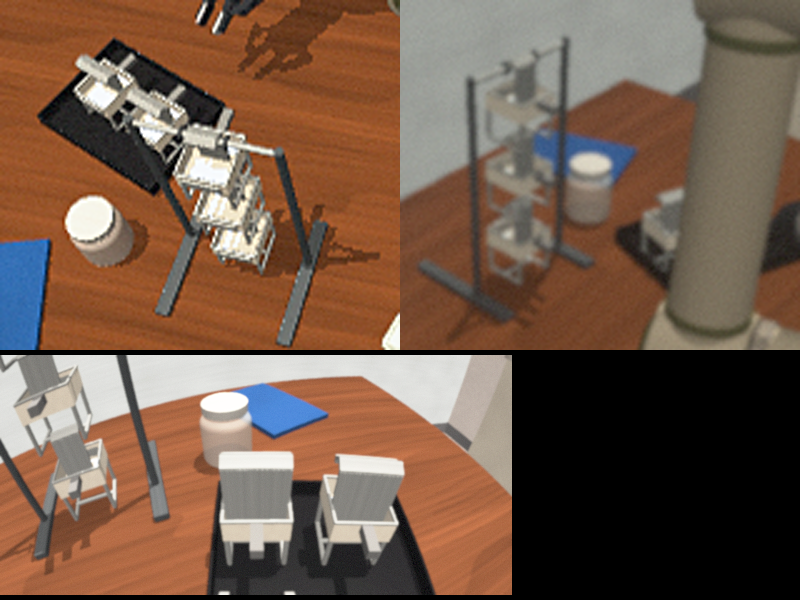

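The montage shows three baskets chained on the stand, at about (515,100), (520,165) and (520,230) in the side view. Both wide baskets stand upright in the tray, at (257,510) and (360,510) in the wrist view, and the gripper is clear of everything.

```bash
python3 -c "
from rig import ctrl;print(ctrl.finish_job())"
```

```text
the job is handed in; nothing more can be done
None
```

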